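Read the sample canisters and stack them on the cooling plates

TASK

Switch the code reader on, then take the white grey-lidded canisters one after another, the largest first and the smallest last: hold each a few centimetres in front of the reader's window and turn it so that its one-dot, two-dot and three-dot panels are read in that order, square to the window and for at least half a second each. Stack them upright in that same order, one upon the other, on the middle of the pile of cooling plates in the steel tray; nobody knows how high the pile is, so feel for its top before letting go and never drop a canister. When all that are there have been stacked, switch the reader off, and leave the flask, beaker and jar alone.

Things in the scene. Friction and masses are not known exactly. Their poses are not given: they have to be found in the camera images.
- large_center (a point): large canister: loose white square box with a grey lid, 64 x 64 x 56 mm high, about 300 g, upright at the start; point at its centre. z up; -x the plain side (white bar on the lid along that edge); +y the one-dot panel, +x two dots, -y three dots: aluminium panels low on the sides, dots repeated on the lid's edge above. A grip on the upper half leaves them uncovered. May be absent (None).
- large_panel1 (a point): centre of the one dot panel of the large canister: on its +y face, in the middle of the face's width, 12 mm above the underside; axes as those of the canister (the panel faces along +y).
- large_panel2 (a point): centre of the two dots panel of the large canister: on its +x face, in the middle of the face's width, 12 mm above the underside; axes as those of the canister (the panel faces along +x).
- large_panel3 (a point): centre of the three dots panel of the large canister: on its -y face, in the middle of the face's width, 12 mm above the underside; axes as those of the canister (the panel faces along -y).
- medium_center (a point): medium canister: loose white square box with a grey lid, 54 x 54 x 50 mm high, about 220 g, upright at the start; point at its centre. z up; -x the plain side (white bar on the lid along that edge); +y the one-dot panel, +x two dots, -y three dots: aluminium panels low on the sides, dots repeated on the lid's edge above. A grip on the upper half leaves them uncovered. May be absent (None).
- medium_panel1 (a point): centre of the one dot panel of the medium canister: on its +y face, in the middle of the face's width, 12 mm above the underside; axes as those of the canister (the panel faces along +y).
- medium_panel2 (a point): centre of the two dots panel of the medium canister: on its +x face, in the middle of the face's width, 12 mm above the underside; axes as those of the canister (the panel faces along +x).
- medium_panel3 (a point): centre of the three dots panel of the medium canister: on its -y face, in the middle of the face's width, 12 mm above the underside; axes as those of the canister (the panel faces along -y).
- small_center (a point): small canister: loose white square box with a grey lid, 44 x 44 x 44 mm high, about 150 g, upright at the start; point at its centre. z up; -x the plain side (white bar on the lid along that edge); +y the one-dot panel, +x two dots, -y three dots: aluminium panels low on the sides, dots repeated on the lid's edge above. A grip on the upper half leaves them uncovered. May be absent (None).
- small_panel1 (a point): centre of the one dot panel of the small canister: on its +y face, in the middle of the face's width, 12 mm above the underside; axes as those of the canister (the panel faces along +y).
- small_panel2 (a point): centre of the two dots panel of the small canister: on its +x face, in the middle of the face's width, 12 mm above the underside; axes as those of the canister (the panel faces along +x).
- small_panel3 (a point): centre of the three dots panel of the small canister: on its -y face, in the middle of the face's width, 12 mm above the underside; axes as those of the canister (the panel faces along -y).
- reader_window (a point): centre of the glass of the code reader, a grey box (60 x 76 x 60 mm, top at 150 mm) on a loose 110 x 100 mm foot (950 g, may get knocked aside). 120 mm above the bench, it looks along -x of this frame (to the robot); z up, y across. It reads a panel that faces it squarely, centred on it, about 40 mm (20 to 60 mm) before the glass, for half a second.
- switch (a joint): the reader's switch lever, rad: 0 = off (leaning 0.5 rad to the -x side of the switch box), 1.0 = on (leaning 0.5 rad to the +x side). It turns easily (0.06 N m friction) and stays where it is left.
- switch_tip (a point): centre of the black 26 mm ball at the end of the lever (its z leans with the lever: upright at off), 80 mm from the pivot (70 mm above it at either end of the swing).
- switch_pivot (a point): pivot of the lever, 22 mm above the bench on a fixed grey box 70 x 50 x 25 mm; x of this frame is the direction in which the lever is pushed to switch on, z up; the lever turns about y.
- tray_middle (a point): centre of the inner floor (3 mm above the bench) of a fixed steel tray, 170 x 170 mm, walls 30 mm high; z up. On its middle, square with it, stands a fixed pile of aluminium cooling plates 78 x 78 mm. The pile's height differs every time and is not given: its flat top lies 50 to 85 mm above the bench, to be found by touch.
- flask: bystander: amber bottle, 60 mm across, 130 mm high, origin at its underside; not to be disturbed.
- beaker: bystander: glass beaker, 70 mm across, 90 mm high, origin at its underside; not to be disturbed.
- jar: bystander: white jar, 56 mm across, 55 mm high, origin at its underside; not to be disturbed.

How it is judged (in metres and radians):
On the way, in this order (a step that is already met when the one before it is completed fails the run):
1. the reader is switched on (value of joint switch above 0.8 rad), for 0.2 s.
2. large canister: one dot panel shown to the window of the reader, which is on (x of large_panel1 in the frame of reader_window between -0.06 and -0.02 m and y of large_panel1 in the frame of reader_window between -0.014 and 0.014 m and z of large_panel1 in the frame of reader_window between -0.014 and 0.014 m and x of large_center in the frame of reader_window below -0.048 m and angle between the y axis of large_center and the x axis of reader_window, either way round below 0.18 rad and angle between the z axis of switch_tip and the z axis of large_center, either way round above 0.7 rad), for 0.5 s.
3. large canister: two dots panel shown to the window of the reader, which is on (x of large_panel2 in the frame of reader_window between -0.06 and -0.02 m and y of large_panel2 in the frame of reader_window between -0.014 and 0.014 m and z of large_panel2 in the frame of reader_window between -0.014 and 0.014 m and x of large_center in the frame of reader_window below -0.048 m and angle between the x axis of large_center and the x axis of reader_window, either way round below 0.18 rad and angle between the z axis of switch_tip and the z axis of large_center, either way round above 0.7 rad), for 0.5 s.
4. large canister: three dots panel shown to the window of the reader, which is on (x of large_panel3 in the frame of reader_window between -0.06 and -0.02 m and y of large_panel3 in the frame of reader_window between -0.014 and 0.014 m and z of large_panel3 in the frame of reader_window between -0.014 and 0.014 m and x of large_center in the frame of reader_window below -0.048 m and angle between the y axis of large_center and the x axis of reader_window, either way round below 0.18 rad and angle between the z axis of switch_tip and the z axis of large_center, either way round above 0.7 rad), for 0.5 s.
5. medium canister: one dot panel shown to the window of the reader, which is on (x of medium_panel1 in the frame of reader_window between -0.06 and -0.02 m and y of medium_panel1 in the frame of reader_window between -0.014 and 0.014 m and z of medium_panel1 in the frame of reader_window between -0.014 and 0.014 m and x of medium_center in the frame of reader_window below -0.043 m and angle between the y axis of medium_center and the x axis of reader_window, either way round below 0.18 rad and angle between the z axis of switch_tip and the z axis of medium_center, either way round above 0.7 rad), for 0.5 s.
6. medium canister: two dots panel shown to the window of the reader, which is on (x of medium_panel2 in the frame of reader_window between -0.06 and -0.02 m and y of medium_panel2 in the frame of reader_window between -0.014 and 0.014 m and z of medium_panel2 in the frame of reader_window between -0.014 and 0.014 m and x of medium_center in the frame of reader_window below -0.043 m and angle between the x axis of medium_center and the x axis of reader_window, either way round below 0.18 rad and angle between the z axis of switch_tip and the z axis of medium_center, either way round above 0.7 rad), for 0.5 s.
7. medium canister: three dots panel shown to the window of the reader, which is on (x of medium_panel3 in the frame of reader_window between -0.06 and -0.02 m and y of medium_panel3 in the frame of reader_window between -0.014 and 0.014 m and z of medium_panel3 in the frame of reader_window between -0.014 and 0.014 m and x of medium_center in the frame of reader_window below -0.043 m and angle between the y axis of medium_center and the x axis of reader_window, either way round below 0.18 rad and angle between the z axis of switch_tip and the z axis of medium_center, either way round above 0.7 rad), for 0.5 s.
8. small canister: one dot panel shown to the window of the reader, which is on (x of small_panel1 in the frame of reader_window between -0.06 and -0.02 m and y of small_panel1 in the frame of reader_window between -0.014 and 0.014 m and z of small_panel1 in the frame of reader_window between -0.014 and 0.014 m and x of small_center in the frame of reader_window below -0.038 m and angle between the y axis of small_center and the x axis of reader_window, either way round below 0.18 rad and angle between the z axis of switch_tip and the z axis of small_center, either way round above 0.7 rad), for 0.5 s.
9. small canister: two dots panel shown to the window of the reader, which is on (x of small_panel2 in the frame of reader_window between -0.06 and -0.02 m and y of small_panel2 in the frame of reader_window between -0.014 and 0.014 m and z of small_panel2 in the frame of reader_window between -0.014 and 0.014 m and x of small_center in the frame of reader_window below -0.038 m and angle between the x axis of small_center and the x axis of reader_window, either way round below 0.18 rad and angle between the z axis of switch_tip and the z axis of small_center, either way round above 0.7 rad), for 0.5 s.
10. small canister: three dots panel shown to the window of the reader, which is on (x of small_panel3 in the frame of reader_window between -0.06 and -0.02 m and y of small_panel3 in the frame of reader_window between -0.014 and 0.014 m and z of small_panel3 in the frame of reader_window between -0.014 and 0.014 m and x of small_center in the frame of reader_window below -0.038 m and angle between the y axis of small_center and the x axis of reader_window, either way round below 0.18 rad and angle between the z axis of switch_tip and the z axis of small_center, either way round above 0.7 rad), for 0.5 s.
At the end, for the whole second after the job is handed in: Every canister present stands upright (within 0.1 rad), at rest, within 18 mm of the middle of the tray, on the pile of plates: large lowest, then medium, then small on top; the switch lever is back at off (below 0.2 rad) (value of joint switch below 0.2 rad and horizontal distance between each of large_center, medium_center, small_center and tray_middle below 0.018 m and height (world z) of large_center above 0.073 m and angle between each of large_center, medium_center, small_center's own z axis and vertical below 0.1 rad and linear speed of each of large, medium, small below 0.02 m/s and height (world z) of medium_center above 0.07 m and height (world z) of small_center above 0.067 m and z of medium_center in the frame of large_center above 0.04 m and z of small_center in the frame of medium_center above 0.035 m and z of small_center in the frame of large_center above 0.035 m); the robot touches nothing.
It fails at once if the large canister is dropped (falls freely, faster than 0.4 m/s, out of the hand, above the bench) (height (world z) of large_center above 0.05 m and linear speed of large above 0.4 m/s and contact force between the fingers and large below 0.05 N).
It fails at once if the medium canister is dropped (falls freely, faster than 0.4 m/s, out of the hand, above the bench) (height (world z) of medium_center above 0.05 m and linear speed of medium above 0.4 m/s and contact force between the fingers and medium below 0.05 N).
It fails at once if the small canister is dropped (falls freely, faster than 0.4 m/s, out of the hand, above the bench) (height (world z) of small_center above 0.05 m and linear speed of small above 0.4 m/s and contact force between the fingers and small below 0.05 N).
It fails at once if the flask, the beaker or the jar is moved more than 30 mm (distance of any of flask, beaker, jar from where it was at the start of the episode above 0.03 m).
Of large, medium, small only 2 to 3 are there at a start; the rules pass over those that are not, and their reading is None.
At some moment in a run one of reader may be knocked a few centimetres aside while the robot is not near it.
It also fails if it takes over 210 s, if anything falls off the work surface, if the arm or the gripper's body presses on something with over 40 N, if the wrist force passes 120 N, or if a joint passes its speed limit or range.

ROBOT

A 6-joint arm with a two-finger parallel gripper is mounted at the origin on the work surface. World frame = base frame: x ahead of the robot, y to its left, z up, the work surface at z = 0. Lengths are in mm, angles in degrees, forces in N, time in s.
With the tool pointing down it reaches from about 425 to 1125 mm from the base axis. Payload 14.9 kg.
Tool frame: the origin (TCP) lies on the centre line of the jaws, within the pads' length; the fingertips stand 8 mm ahead of it and the grasp point (between the pads) lies 11 mm behind it; x points along the fingers, z is the direction in which the jaws open and shut, and the axes are right-handed (so a half turn about x gives the same grasp; the last joint's range is limited). The gripper opens to 91 mm and grips with 3 to 60 N. Pads are 32 mm wide; open, the fingers measure 118 mm over their backs; the gripper's body (76 mm by 178 mm) begins 60 mm behind the grasp point.
Start: joints at [-65.277, 21.709, 99.362, -0, 58.929, -1.908], TCP at [313.769, -625.753, 187.432] pointing down, gripper open.
Joint ranges: [-158.91, 158.91], [-42.39, 125.64], [0.06, 152.35], [-60.88, 240.88], [17.5, 164.5], [-176.32, 176.32]. Speed limits (degrees/s): [108.29, 108.29, 136.94, 180, 180, 180].

INTERFACE

Orientations are given as [roll, pitch, yaw] about the fixed x, y, z axes, in that order (R = Rz(yaw) Ry(pitch) Rx(roll)).
In Python, from station import ctrl gives the robot as it stands. Calls block until the motion is done:
- ctrl.move_to(position, orientation): joint-space move of the TCP to a pose.
- ctrl.line_to(position, orientation=None, velocity=150, stop_force=None): straight line of the TCP; orientation=None keeps the orientation; velocity is the mean speed in mm/s. With stop_force (N) it stops when the force on the tool has changed by that much, and returns True; else False.
- ctrl.move_joints(angles): joint-space move.
- ctrl.set_gripper(opening): finger opening in mm; the grip force is fixed at half the most; returns when the fingers have stopped.
- ctrl.wait(seconds).
- ctrl.solve_ik(position, orientation): joint angles nearest the present ones, or None.
- ctrl.get_obs(): the state.
- ctrl.capture(name): name is "scene" or "side" or "wrist"; returns (picture, depth): 384x512x3 uint8, red, green, blue; 384x512 float32, mm along the optical axis (not along the pixel's ray), 0 where there is no reading.
- ctrl.get_calibration(name): a dict with "K" (3x3 intrinsics, pixels), "position" and "rotation" of the camera in the world. Camera axes: x right, y up, looking along -z (the intrinsics and any distortion apply to the point x, -y, -z); pixel columns grow to the right and rows downward; lengths in mm; the calibration is good to about 2 mm. A picture is of the moment at which its call begins: read the wrist's pose just before it. get_calibration takes no time and is no camera call; for the wrist camera it gives the pose at the moment of the call.
A pose or a line that the arm cannot do raises ctrl.Unreachable and nothing moves.
- ctrl.close_job(): hands the job in, once; it reports no verdict.
The state is a dict: "clock": time; "joints": joint angles; "joint_vel": joint speeds; "tau": joint torques, N m; "ee_pos": TCP position; "orientation": TCP orientation; "ft_force": force on the tool from outside, world axes, zero at the start; "wrist_torque": the same for the moment, N m; "width": finger opening in mm.
Only numpy, scipy, OpenCV 4.12 (cv2) and the standard library are available. Lean on these libraries where they do the work, as an engineer would, in place of code of your own. Each camera call takes 0.05 s, during which the arm holds its last target.

## Working session

There is one attempt and no reset: what is moved stays moved. The work goes in short steps, each a Python script; the robot and the scene stay as the last script left them, time stands still between calls to the robot, and variables do not carry over. Pictures are saved under pics/ and viewed, and the job is handed in when it is done.

```bash
ls; mkdir -p pics; python3 - <<'E'
from station import ctrl
import cv2
o=ctrl.get_obs();print(o)
for n in("scene","side","wrist"):
    c=ctrl.get_calibration(n);print(n,c)
    p,d=ctrl.capture(n);cv2.imwrite(f"pics/{n}0.png",cv2.cvtColor(p,cv2.COLOR_RGB2BGR))
    import numpy as np;np.save(f"pics/{n}0d.npy",d)
E
```

```text
pics
{'clock': 0.0, 'joints': array([-6.52758235e+01,  2.17376040e+01,  9.93950457e+01,  2.34642525e-04,
        5.89291589e+01, -1.90880386e+00]), 'joint_vel': array([ 0.09017892, -0.15689364,  0.03830118, -0.00407895, -0.05106227,
       -0.03575312]), 'tau': array([ 1.89406455e-03, -7.63715315e+01, -4.34365761e+01,  6.51386054e-02,
        4.24541580e-02, -7.79504785e-05]), 'ee_pos': array([ 313.60198329, -625.35174125,  186.80425997]), 'orientation': array([177.90501383,  89.93819101, 114.537873  ]), 'ft_force': array([ 0.20652679, -0.24590182,  0.27024474]), 'wrist_torque': array([-0.03523587, -0.01234155, -0.04453318]), 'width': 91.60476134385908}
scene {'K': array([[434.45968512,   0.        , 257.14842969],
       [  0.        , 434.45968512, 197.36584606],
       [  0.        ,   0.        ,   1.        ]]), 'position': array([1089.96906702, -766.06239344, 1029.75699186]), 'rotation': array([45.31725774, -0.19484664, 32.06940904])}
side {'K': array([[349.91064018,   0.        , 259.10405524],
       [  0.        , 349.91064018, 196.03355287],
       [  0.        ,   0.        ,   1.        ]]), 'position': array([334.4257152 , 923.38986359, 761.9565672 ]), 'rotation': array([  54.55933017,   -1.24240561, -164.1734124 ])}
wrist {'K': array([[299.07663797,   0.        , 256.96070142],
       [  0.        , 299.07663797, 189.54451967],
       [  0.        ,   0.        ,   1.        ]]), 'position': array([ 373.76315318, -594.29887989,  383.76549375]), 'rotation': array([-1.40246463e+01,  6.52011809e-03, -6.33870999e+01])}
```

View pics/scene0.png

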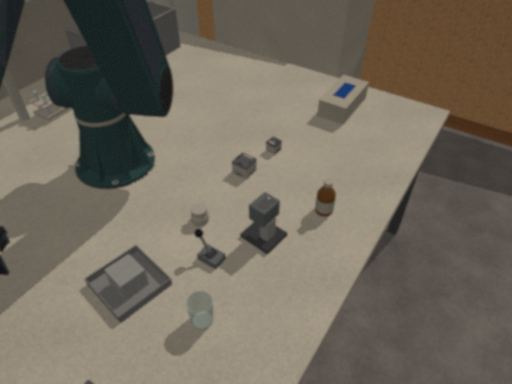

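View pics/side0.png

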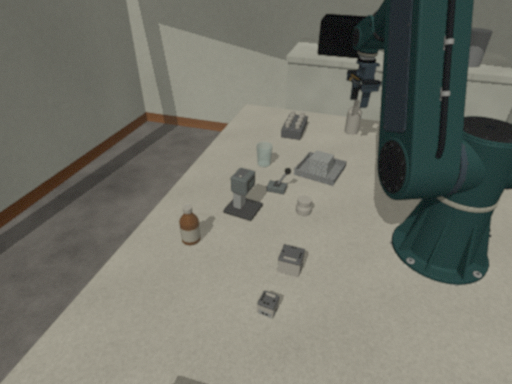

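View pics/wrist0.png

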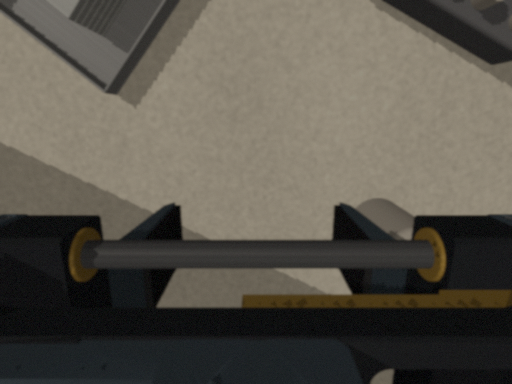

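The scene view shows the tray (128,282), switch (205,250), reader (264,220), jar (199,213), two canisters (244,163) and (273,145), flask (325,200) and beaker (200,310). I'll turn these into positions next.

```bash
cat > h.py <<'E'
import numpy as np,cv2
from scipy.spatial.transform import Rotation as R
from station import ctrl
def Rm(rpy): return R.from_euler('xyz',rpy,degrees=True).as_matrix()
def unproj(c,u,v,d):
    K=c["K"];u,v,d=map(np.asarray,(u,v,d))
    x=(u-K[0,2])/K[0,0]*d;y=(v-K[1,2])/K[1,1]*d
    return np.stack([x,-y,-d],-1)@Rm(c["rotation"]).T+c["position"]
def proj(c,P):
    p=(np.atleast_2d(P)-c["position"])@Rm(c["rotation"]);K=c["K"]
    return np.stack([K[0,0]*p[:,0]/-p[:,2]+K[0,2],K[1,1]*p[:,1]/p[:,2]+K[1,2]],-1)
def onplane(c,u,v,z):
    a=unproj(c,u,v,1.0);d=a-c["position"]
    return c["position"]+d*(((z-c["position"][2])/d[...,2])[...,None])
def snap(n,name):
    c=ctrl.get_calibration(n);p,d=ctrl.capture(n)
    b=cv2.cvtColor(p,cv2.COLOR_RGB2BGR);cv2.imwrite(f"pics/{name}.png",b);np.save(f"pics/{name}.npy",d)
    np.save(f"pics/{name}_c.npy",c,allow_pickle=True);return c,b,d
def crop(b,x0,y0,x1,y1,s,name):
    cv2.imwrite(f"pics/{name}.png",cv2.resize(b[y0:y1,x0:x1],None,fx=s,fy=s,interpolation=cv2.INTER_CUBIC))
def down(yaw):
    """tool x down; yaw = world angle (deg) of jaw-opening axis z"""
    a=np.radians(yaw);x=np.array([0,0,-1.]);z=np.array([np.cos(a),np.sin(a),0]);y=np.cross(z,x)
    return R.from_matrix(np.stack([x,y,z],1)).as_euler('xyz',degrees=True)
E
python3 - <<'E'
from h import *
for n,pts in (("scene",dict(A=(244,160),B=(273,143),reader=(265,203),foot=(250,240),tray=(125,270),ball=(199,233),swbox=(212,258),jar=(199,209),flask=(325,186),beaker=(200,296),bench=(300,270))),
 ("side",dict(A=(292,252),B=(268,298),reader=(244,176),tray=(320,157),ball=(288,171),jar=(304,201),flask=(188,211),beaker=(264,147),thing=(353,120),bench=(350,300),dark=(295,118)))):
    c=ctrl.get_calibration(n);d=np.load(f"pics/{n}0d.npy")
    for k,(u,v) in pts.items(): print(n,k,unproj(c,u,v,d[v,u]).round())
b=cv2.imread("pics/scene0.png");crop(b,170,120,350,280,4.4,"c1")
b=cv2.imread("pics/side0.png");crop(b,180,100,380,330,2.6,"c2")
# detect things above the bench, topdown height map
P=[]
for n in("scene","side"):
    c=ctrl.get_calibration(n);d=np.load(f"pics/{n}0d.npy");v,u=np.nonzero(d>0)
    p=unproj(c,u,v,d[v,u]);print(n,np.median(p[(abs(p[:,2])<15)][:,2]));P.append(p)
P=np.concatenate(P)
m=np.zeros((750,550,3),np.uint8)
for x,y,z in P[np.argsort(P[:,2])]:
    if -10<z<250:
        i=int((x-100)/2);j=int((900-y)/2)
        if 0<=i<550 and 0<=j<750: cv2.circle(m,(i,j),1,(int(min(255,max(0,z)*2)),)*3,-1) if z>8 else m.__setitem__((j,i),(60,0,0))
cv2.imwrite("pics/top0.png",cv2.resize(m,None,fx=.8,fy=.8))
E
```

```text
scene A [429. 208.  51.]
scene B [459. 359.  39.]
scene reader [648. -13. 144.]
scene foot [625. -58.  10.]
scene tray [ 423. -365.   68.]
scene ball [ 533. -178.  103.]
scene swbox [ 575. -182.   24.]
scene jar [442. -67.  53.]
scene flask [752. 171. 117.]
scene beaker [ 641. -320.   63.]
scene bench [803. -70.   2.]
side A [426. 203.  58.]
side B [453. 368.  45.]
side reader [635.  -4. 149.]
side tray [ 423. -353.   71.]
side ball [ 517. -159.  100.]
side jar [435. -54.  56.]
side flask [743. 197. 127.]
side beaker [ 664. -370.   69.]
side thing [ 317. -771.   76.]
side bench [249. 275.  -1.]
side dark [ 605. -761.   51.]
scene -1.1449088384808874
side 0.47611051566968854
```

View pics/c1.png

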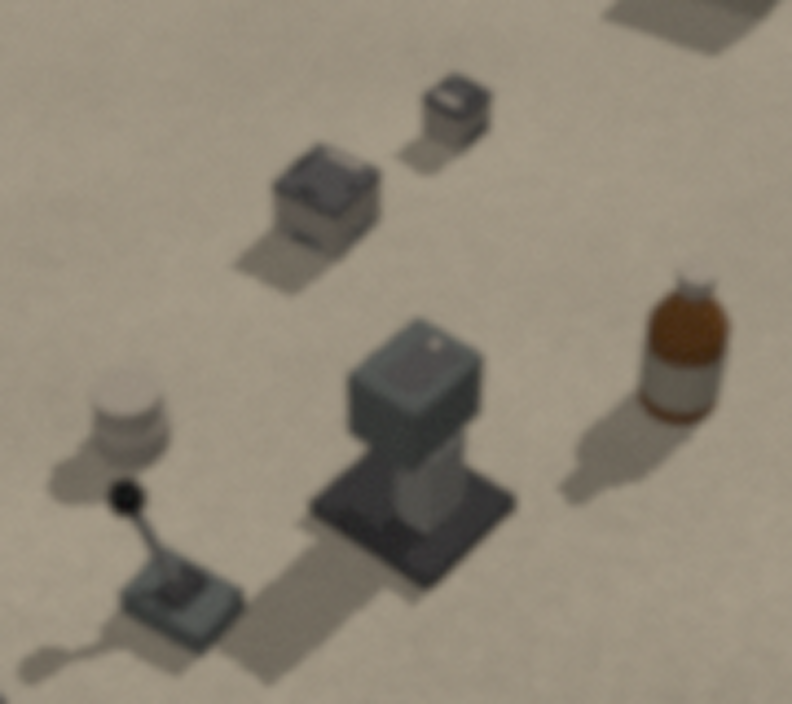

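View pics/c2.png

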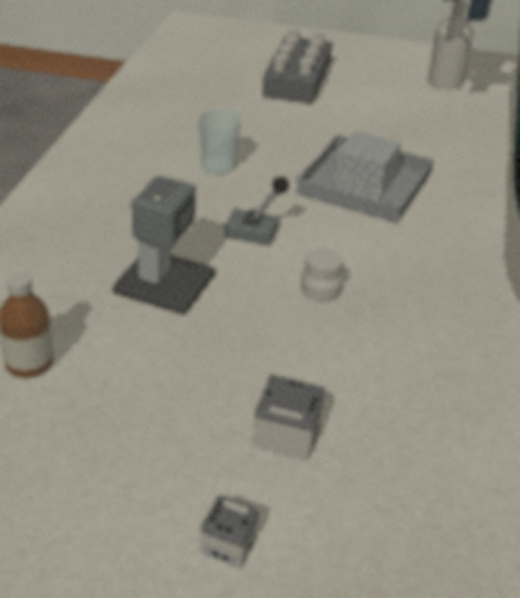

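View pics/top0.png

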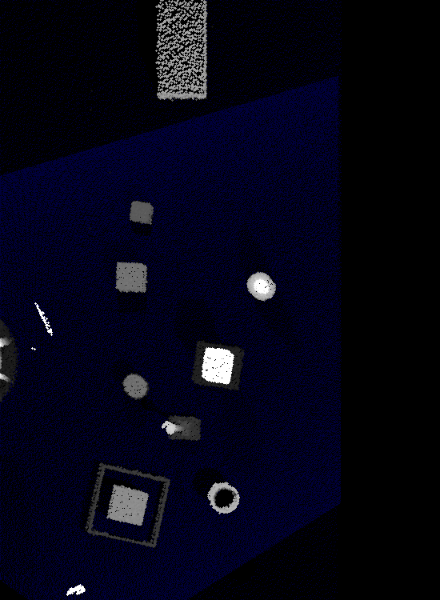

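Two canisters are there: the larger near (428,205), its size still to be measured, and the small near (457,363). No third one shows up. I'll refine with the wrist camera.

```bash
cat >> h.py <<'E'
def cam_in_tool():
    c=np.load("camtool.npy",allow_pickle=True).item();return c["t"],c["R"],c["K"]
def look(target,yaw,ztcp,pix=(257,95)):
    """TCP pose (down) so that target appears at pix"""
    t,Rc,K=cam_in_tool();Rt=Rm(down(yaw));r=np.array([(pix[0]-K[0,2])/K[0,0],-(pix[1]-K[1,2])/K[1,1],-1.])
    d=Rt@Rc@r;o=Rt@t;camz=ztcp+o[2];hit=o+d*((target[2]-camz)/d[2])
    return np.array([target[0]-hit[0],target[1]-hit[1],ztcp])
E
python3 - <<'E'
from h import *
o=ctrl.get_obs();c=ctrl.get_calibration("wrist");T=Rm(o["orientation"])
print(T.round(2))
t=T.T@(c["position"]-o["ee_pos"]);Rc=T.T@Rm(c["rotation"]);print(t,Rc.round(3))
np.save("camtool.npy",dict(t=t,R=Rc,K=c["K"]),allow_pickle=True)
for tg in((430,205,56),(457,363,44),(600,-20,150),(423,-360,70)):
  for yaw in(90,-90,60,120):
    p=look(tg,yaw,330);print(tg,yaw,p.round(),ctrl.solve_ik(p,down(yaw)))
E
```

```text
[[-0.    0.89  0.45]
 [ 0.    0.45 -0.89]
 [-1.   -0.   -0.  ]]
[-196.92410975   67.74311342   -1.007411  ] [[-0.001  0.242 -0.97 ]
 [-0.     0.97   0.242]
 [ 1.     0.001 -0.001]]
(430, 205, 56) 90 [527. 206. 330.] [ 1.89532352e+01  1.11570588e+00  1.08686081e+02 -2.54444375e-14
  7.01982133e+01 -7.10467648e+01]
(430, 205, 56) -90 [333. 204. 330.] [ 2.81140098e+01 -1.85846385e+01  1.25459201e+02 -2.54444375e-14
  7.31254377e+01  1.18114010e+02]
(430, 205, 56) 60 [514. 157. 330.] [ 1.45101836e+01 -1.79740975e+00  1.11581975e+02 -2.54444375e-14
  7.02154350e+01 -4.54898164e+01]
(430, 205, 56) 120 [513. 254. 330.] [ 2.39695996e+01  1.87866808e+00  1.07903307e+02 -2.54444375e-14
  7.02180251e+01 -9.60304004e+01]
(457, 363, 44) 90 [554. 363. 330.] [ 3.12355756e+01  1.09022409e+01  9.78863948e+01 -2.54444375e-14
  7.12113643e+01 -5.87644244e+01]
(457, 363, 44) -90 [360. 363. 330.] [ 4.26174585e+01 -4.67289890e+00  1.14296312e+02 -2.54444375e-14
  7.03765873e+01  1.32617459e+02]
(457, 363, 44) 60 [542. 315. 330.] [ 2.80270855e+01  7.29430923e+00  1.02058169e+02 -2.54444375e-14
  7.06475216
[... 707 characters left out ...]
64721  101.52226171    0.           70.70909108
 -126.83147409]
(423, -360, 70) -90 [ 327. -361.  330.] [-50.52069596  -7.27682607 116.63150064   0.          70.64532544
  39.47930404]
(423, -360, 70) 60 [ 506. -407.  330.] [ -40.88349405    9.61408321   99.40101904    0.           70.98489775
 -100.88349405]
(423, -360, 70) 120 [ 506. -312.  330.] [ -33.8886773     4.04526092  105.62551054    0.           70.32922854
 -153.8886773 ]<stdin>:8: UserWarning: Gimbal lock detected. Setting third angle to zero since it is not possible to uniquely determine all angles.
<sys>:0: UserWarning: Gimbal lock detected. Setting third angle to zero since it is not possible to uniquely determine all angles.
```

```bash
cat > look1.py <<'E'
import warnings;warnings.filterwarnings("ignore")
from h import *
import sys
for nm,tg,z in(("tray",(423,-360,60),330),("sw",(550,-175,60),330),("rd",(600,-40,120),330),("can1",(430,205,50),330),("can2",(457,340,40),330),):
    for k,dy in enumerate((-40,40)):
        if nm=="can2": dy=-dy
        p=look((tg[0],tg[1]+dy,tg[2]),-90,z)
        ctrl.move_to(p,down(-90));snap("wrist",f"w_{nm}{k}");print(nm,k,p.round(),ctrl.get_obs()["clock"])
snap("scene","scene1");snap("side","side1")
E
python3 look1.py; python3 - <<'E'
import cv2,numpy as np
L=[cv2.imread(f"pics/w_{n}{k}.png")[:230] for n in("tray","sw","rd","can1","can2") for k in(0,1)]
for i in range(0,10,2): cv2.imwrite(f"pics/m{i}.png",cv2.resize(np.vstack(L[i:i+2]),None,fx=1.25,fy=1.25,interpolation=cv2.INTER_CUBIC))
E
```

```text
tray 0 [ 327. -401.  330.] 1.2417
tray 1 [ 327. -321.  330.] 1.7083
sw 0 [ 454. -216.  330.] 2.4583
sw 1 [ 454. -136.  330.] 2.925
rd 0 [507. -81. 330.] 3.3833
rd 1 [507.  -1. 330.] 3.85
can1 0 [333. 164. 330.] 4.85
can1 1 [333. 244. 330.] 5.3167
can2 0 [359. 380. 330.] 5.975
can2 1 [359. 300. 330.] 6.4417
```

View pics/m0.png

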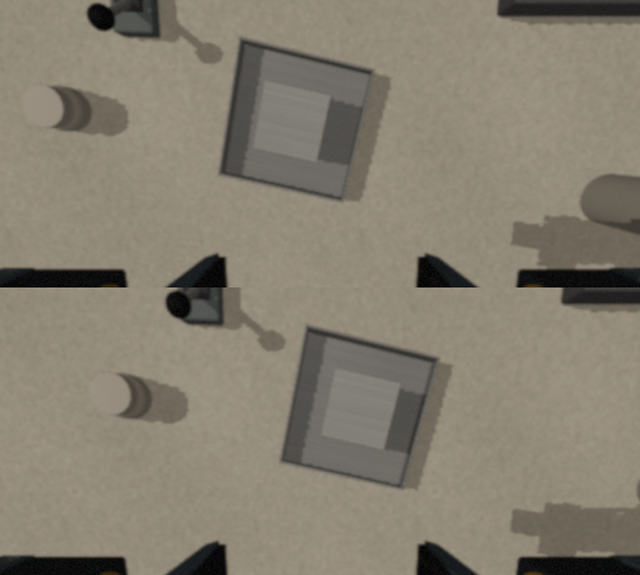

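View pics/m2.png

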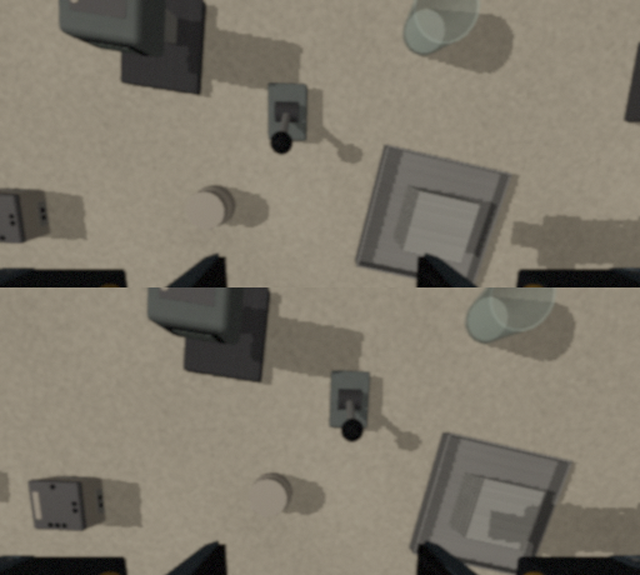

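View pics/m4.png

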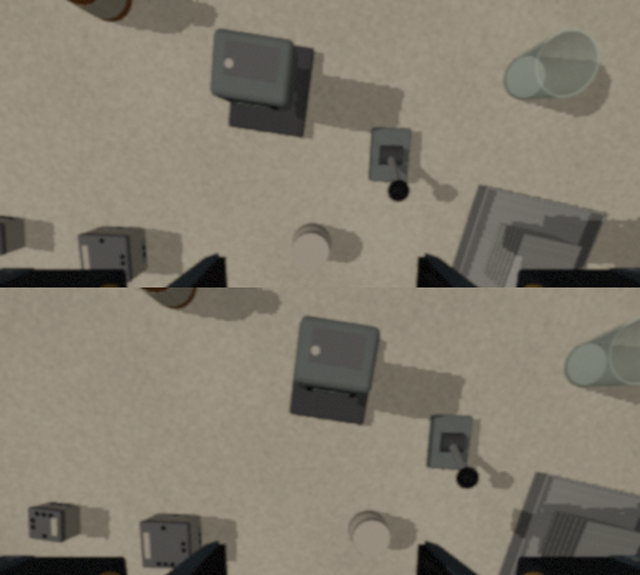

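View pics/m6.png

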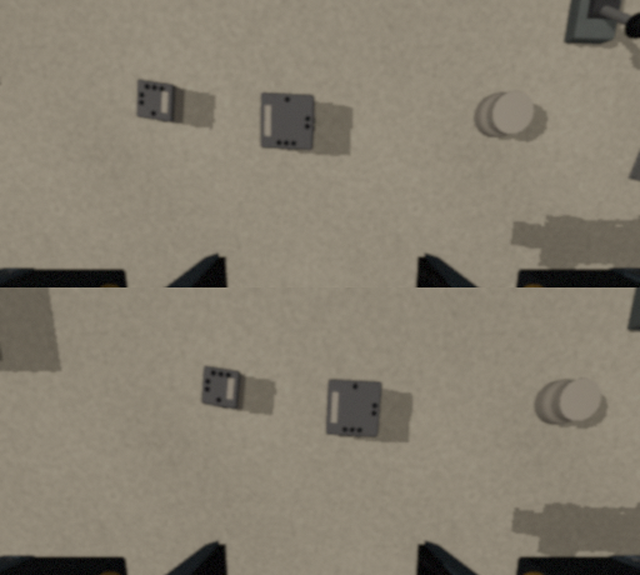

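View pics/m8.png

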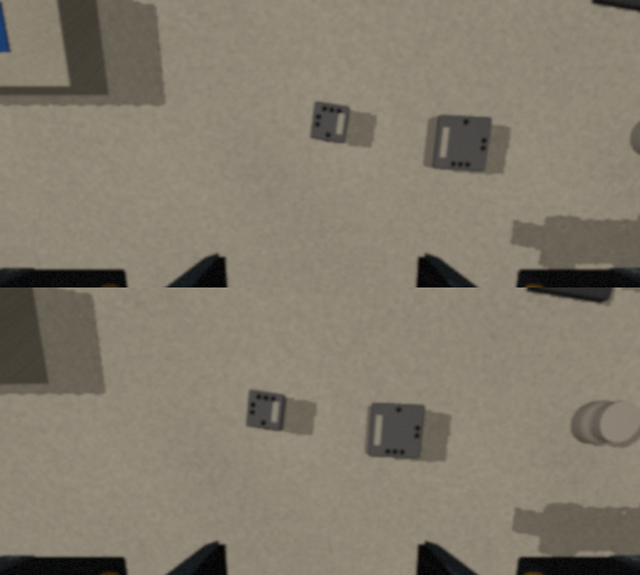

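View pics/scene1.png

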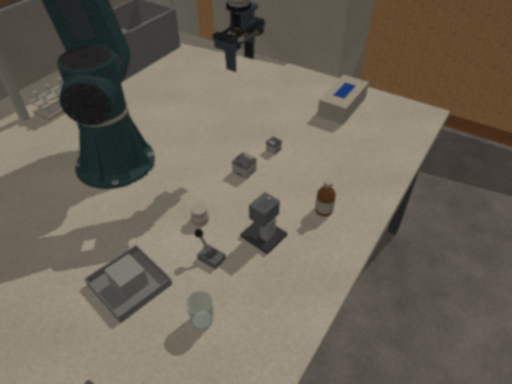

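Image up is +x and image left is +y. Both canisters, the reader, switch and tray show in two views each. Enlarged crops for corner picking:

```bash
python3 - <<'E'
from h import *
import warnings;warnings.filterwarnings("ignore")
def lid(name,box):
    b=cv2.imread(f"pics/{name}.png");x0,y0,x1,y1=box
    hsv=cv2.cvtColor(b,cv2.COLOR_BGR2HSV)
    g=cv2.GaussianBlur(b,(3,3),0)[y0:y1,x0:x1].astype(int)
    print(name,"sat/val", hsv[(y0+y1)//2,(x0+x1)//2])
    crop(b,x0,y0,x1,y1,8,"k_"+name)
lid("w_can10",(200,65,290,130));lid("w_can11",(250,65,340,130))
lid("w_can20",(240,75,290,120));lid("w_can21",(190,75,240,120))
a=[cv2.imread(f"pics/k_w_can{k}.png") for k in("10","11")];cv2.imwrite("pics/kA.png",cv2.resize(np.vstack(a)[:, :],None,fx=.57,fy=.57) if 0 else np.hstack(a)[:, :][:, :].copy())
a=[cv2.imread(f"pics/k_w_can{k}.png") for k in("20","21")];cv2.imwrite("pics/kB.png",np.hstack(a))
E
```

```text
w_can10 sat/val [18 20 65]
w_can11 sat/val [24 16 78]
w_can20 sat/val [18 17 77]
w_can21 sat/val [15 20 77]
```

View pics/k_w_can10.png

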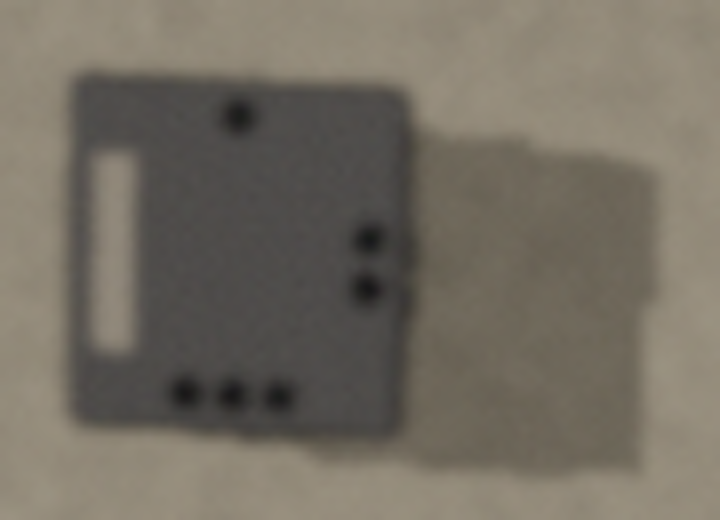

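View pics/k_w_can11.png

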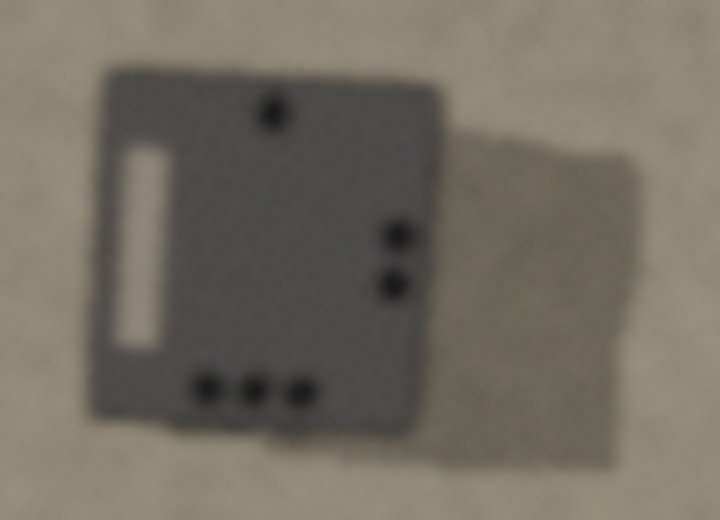

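View pics/kB.png

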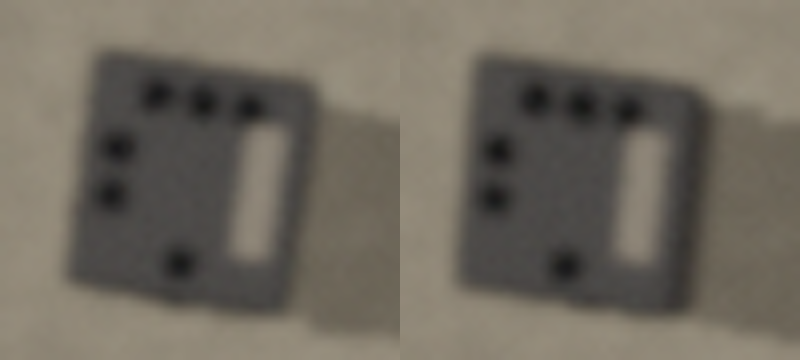

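```bash
cat >> h.py <<'E'
import warnings;warnings.filterwarnings("ignore")
def C(name): return np.load(f"pics/{name}_c.npy",allow_pickle=True).item()
def tri(ns,pts):
    A=np.zeros((3,3));b=np.zeros(3)
    for n,(u,v) in zip(ns,pts):
        c=C(n);d=unproj(c,u,v,1.)-c["position"];d/=np.linalg.norm(d);M=np.eye(3)-np.outer(d,d);A+=M;b+=M@c["position"]
    return np.linalg.solve(A,b)
E
python3 - <<'E'
from h import *
def up(pts,o,s=8): return [((x+.5)/s-.5+o[0],(y+.5)/s-.5+o[1]) for x,y in pts]
def do(n0,p0,n1,p1,h):
    X=np.array([tri((n0,n1),(a,b)) for a,b in zip(p0,p1)]);print(X.round(1),"zmean",X[:,2].mean())
    z=X[:,2].mean()
    for n,p in((n0,p0),(n1,p1)):
        q=np.array(p[:4]);Q=onplane(C(n),q[:,0],q[:,1],h)[:,:2];print(n,"ctr",Q.mean(0).round(1),"edges",[np.linalg.norm(Q[i]-Q[i-1]).round(1) for i in range(4)],"dir",[np.degrees(np.arctan2(*(Q[i]-Q[i-1])[::-1])).round(1) for i in range(4)])
        d=np.load(f"pics/{n}.npy");u,v=q.mean(0).round().astype(int);print(" depth z",unproj(C(n),u,v,np.median(d[v-4:v+5,u-4:u+5]))[2])
do("w_can10",up([(75,75),(408,92),(398,435),(72,425),(238,117),(369,240),(367,290),(186,393),(232,395),(278,397)],(200,65)),
   "w_can11",up([(107,68),(440,85),(418,432),(90,415),(275,113),(398,237),(393,285),(208,387),(254,389),(301,391)],(250,65)),56)
do("w_can20",up([(97,50),(318,82),(288,312),(68,280),(157,97),(204,103),(249,107),(118,148),(111,195),(180,265)],(240,75)),
   "w_can21",up([(77,52),(300,86),(282,312),(57,285),(135,98),(182,105),(228,110),(99,152),(95,198),(165,267)],(190,75)),44)
b=cv2.imread("pics/w_rd0.png");crop(b,160,10,340,160,4.4,"kr0")
b=cv2.imread("pics/w_rd1.png");crop(b,220,10,400,160,4.4,"kr1")
b=cv2.imread("pics/w_tray0.png");crop(b,170,20,310,170,4,"kt0")
b=cv2.imread("pics/w_tray1.png");crop(b,220,20,360,170,4,"kt1")
E
```

```text
[[460.9 236.1  51.9]
 [457.9 173.9  51.9]
 [395.2 176.2  55. ]
 [397.7 239.1  52.9]
 [452.5 205.2  58.9]
 [430.9 181.4  55.8]
 [422.1 181.9  54.8]
 [403.3 216.6  55.6]
 [402.9 207.8  55.6]
 [402.6 199.   56.7]] zmean 54.89679715260246Traceback (most recent call last):
  File "<stdin>", line 9, in <module>
  File "<stdin>", line 7, in do
  File "h.py", line 13, in onplane
    a=unproj(c,u,v,1.0);d=a-c["position"]
  File "h.py", line 8, in unproj
    return np.stack([x,-y,-d],-1)@Rm(c["rotation"]).T+c["position"]
           ~~~~~~~~^^^^^^^^^^^^^^
    raise ValueError('all input arrays must have the same shape')
ValueError: all input arrays must have the same shape
```

The lid measures about 62–63 mm with its top near 55 mm, so this is the large canister. I'll fix the broadcast bug and rerun.

```bash
sed -i 's/u,v,d=map(np.asarray,(u,v,d))/u,v,d=np.broadcast_arrays(*[np.asarray(q,float) for q in (u,v,d)])/' h.py
python3 - <<'E'
from h import *
def up(pts,o,s=8): return [((x+.5)/s-.5+o[0],(y+.5)/s-.5+o[1]) for x,y in pts]
def do(n0,p0,n1,p1,h):
    X=np.array([tri((n0,n1),(a,b)) for a,b in zip(p0,p1)]);print(X.round(1),"zmean",X[:,2].mean())
    z=X[:,2].mean()
    for n,p in((n0,p0),(n1,p1)):
        q=np.array(p[:4]);Q=onplane(C(n),q[:,0],q[:,1],h)[:,:2];print(n,"ctr",Q.mean(0).round(1),"edges",[np.linalg.norm(Q[i]-Q[i-1]).round(1) for i in range(4)],"dir",[np.degrees(np.arctan2(*(Q[i]-Q[i-1])[::-1])).round(1) for i in range(4)])
        d=np.load(f"pics/{n}.npy");u,v=q.mean(0).round().astype(int);print(" depth z",unproj(C(n),u,v,np.median(d[v-4:v+5,u-4:u+5]))[2])
do("w_can10",up([(75,75),(408,92),(398,435),(72,425),(238,117),(369,240),(367,290),(186,393),(232,395),(278,397)],(200,65)),
   "w_can11",up([(107,68),(440,85),(418,432),(90,415),(275,113),(398,237),(393,285),(208,387),(254,389),(301,391)],(250,65)),56)
do("w_can20",up([(97,50),(318,82),(288,312),(68,280),(157,97),(204,103),(249,107),(118,148),(111,195),(180,265)],(240,75)),
   "w_can21",up([(77,52),(300,86),(282,312),(57,285),(135,98),(182,105),(228,110),(99,152),(95,198),(165,267)],(190,75)),44)
b=cv2.imread("pics/w_rd0.png");crop(b,160,10,340,160,4.4,"kr0")
b=cv2.imread("pics/w_rd1.png");crop(b,220,10,400,160,4.4,"kr1")
b=cv2.imread("pics/w_tray0.png");crop(b,170,20,310,170,4,"kt0")
b=cv2.imread("pics/w_tray1.png");crop(b,220,20,360,170,4,"kt1")
E
```

```text
[[460.9 236.1  51.9]
 [457.9 173.9  51.9]
 [395.2 176.2  55. ]
 [397.7 239.1  52.9]
 [452.5 205.2  58.9]
 [430.9 181.4  55.8]
 [422.1 181.9  54.8]
 [403.3 216.6  55.6]
 [402.9 207.8  55.6]
 [402.6 199.   56.7]] zmean 54.89679715260246
w_can10 ctr [427.5 206. ] edges [np.float64(63.1), np.float64(61.7), np.float64(61.9), np.float64(62.4)] dir [np.float64(-2.8), np.float64(-92.8), np.float64(177.9), np.float64(88.2)]
 depth z 55.531772201102115
w_can11 ctr [427.9 206.6] edges [np.float64(62.3), np.float64(61.7), np.float64(62.5), np.float64(62.9)] dir [np.float64(-2.7), np.float64(-92.7), np.float64(178.4), np.float64(87.1)]
 depth z 55.76651198102371
[[477.9 387.3  40.4]
 [471.9 344.7  39.1]
 [429.2 349.7  36.4]
 [434.9 393.2  41.5]
 [469.  375.8  44.8]
 [467.8 366.8  45. ]
 [467.1 358.2  43.9]
 [459.5 383.3  44.1]
 [451.  384.7  42.9]
 [437.9 371.3  44.9]] zmean 42.30382012442297
w_can20 ctr [453.2 368.9] edges [np.float64(42.7), np.float64(42.6), np.float64(42.9), np.float64(43.4)] dir [np.float64(-7.9), np.float64(-97.8), np.float64(173.1), np.float64(81.9)]
 depth z 43.79562708593812
w_can21 ctr [453.3 368.1] edges [np.float64(43.4), np.float64(42.9), np.float64(42.2), np.float64(44.1)] dir [np.float64(-8.0), np.float64(-98.4), np.float64(173.7), np.float64(83.2)]
 depth z 43.82676456683714
```

View pics/kr0.png

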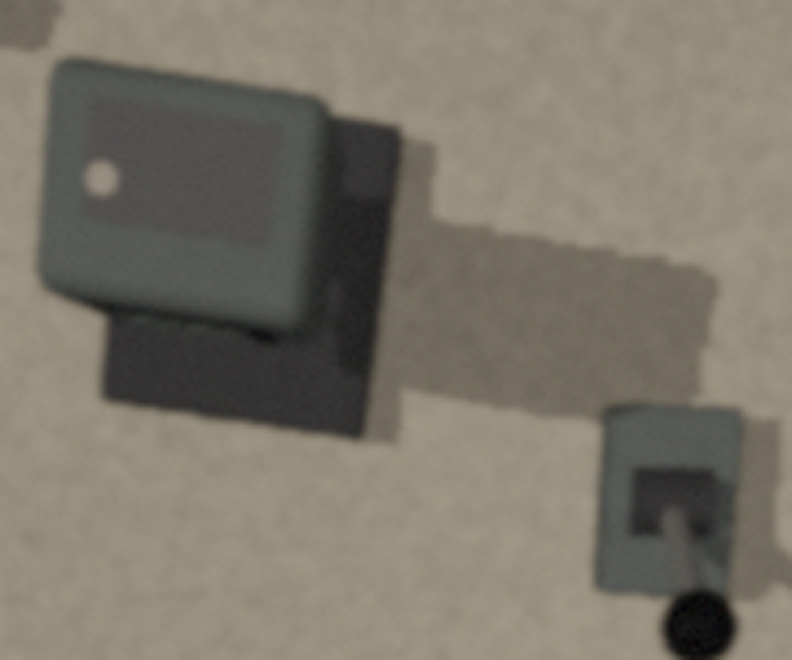

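View pics/kr1.png

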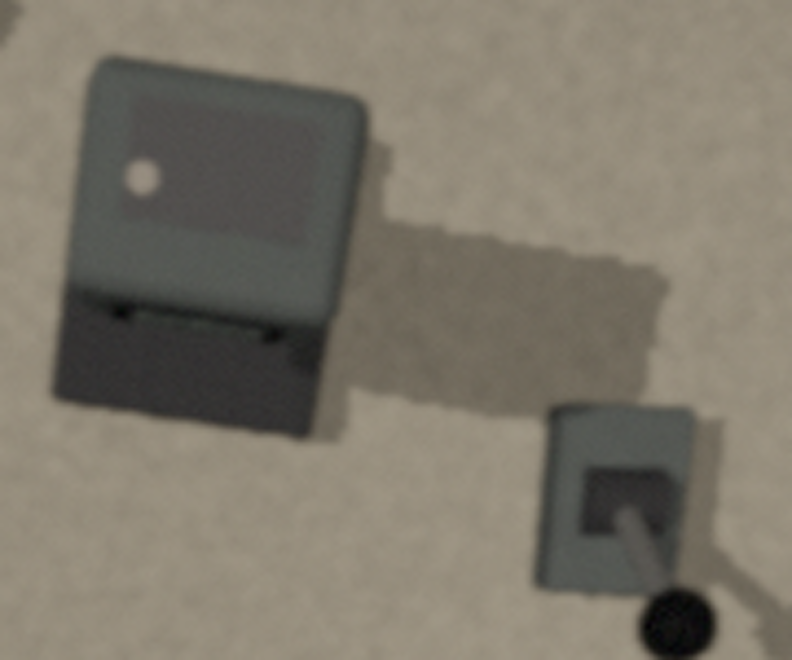

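View pics/kt0.png

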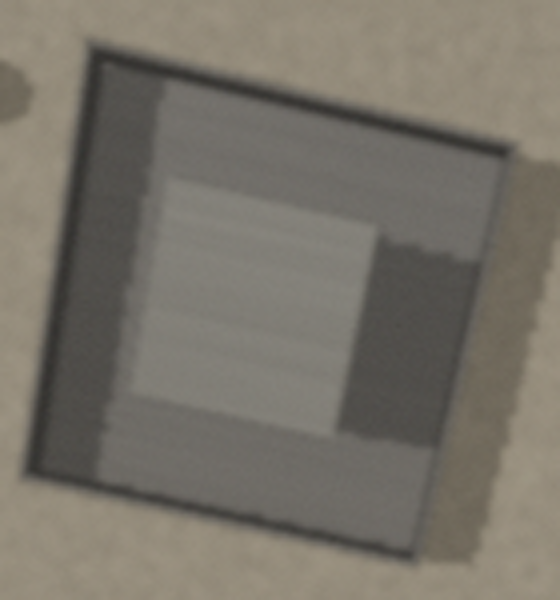

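View pics/kt1.png

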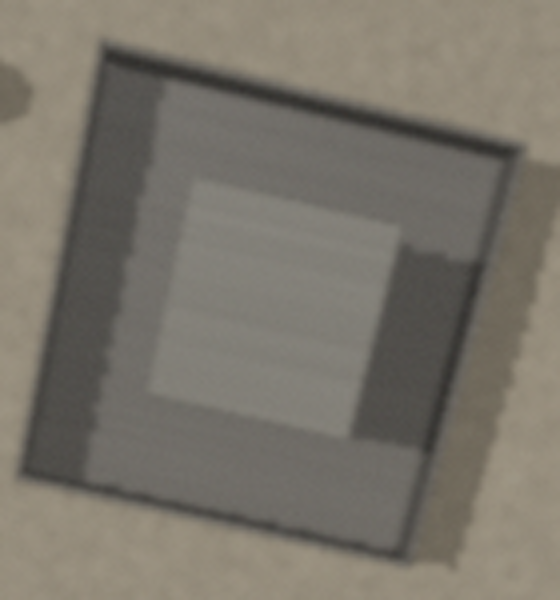

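The large canister is at (427.7,206.3) with x axis yaw −92.4°, and the small one at (453.3,368.5) with yaw 82.5°. Next the reader, switch and tray.

```bash
python3 - <<'E'
from h import *
def up(pts,o,s): return [((x+.5)/s-.5+o[0],(y+.5)/s-.5+o[1]) for x,y in pts]
def do(t,n0,p0,n1,p1,h,s):
    X=np.array([tri((n0,n1),(a,b)) for a,b in zip(p0,p1)]);print(t,X.round(1).tolist())
    for n,p in((n0,p0),(n1,p1)):
        q=np.array(p);Q=onplane(C(n),q[:,0],q[:,1],h)[:,:2];print(n,Q.round(1).tolist(),"ctr",Q.mean(0).round(1),"edges",[float(np.linalg.norm(Q[i]-Q[i-1]).round(1)) for i in range(len(Q))],"dir",[float(np.degrees(np.arctan2(*(Q[i]-Q[i-1])[::-1])).round(1)) for i in range(len(Q))])
do("readertop","w_rd0",up([(53,60),(328,98),(300,332),(38,280)],(160,10),4.4),"w_rd1",up([(95,57),(370,98),(335,322),(72,290)],(220,10),4.4),150,0)
do("foot","w_rd0",up([(104,400),(362,437)],(160,10),4.4),"w_rd1",up([(53,400),(310,437)],(220,10),4.4),12,0)
do("ball","w_rd0",up([(700,625)],(160,10),4.4),"w_rd1",up([(678,625)],(220,10),4.4),92,0)
do("swbox","w_rd0",up([(606,408),(743,410),(735,596),(598,588)],(160,10),4.4),"w_rd1",up([(553,406),(694,408),(680,590),(540,585)],(220,10),4.4),25,0)
do("pivot","w_rd0",up([(672,505)],(160,10),4.4),"w_rd1",up([(626,508)],(220,10),4.4),30,0)
do("trayrim","w_tray0",up([(90,44),(515,147),(417,560),(25,475)],(170,20),4),"w_tray1",up([(102,44),(523,147),(406,560),(20,475)],(220,20),4),30,0)
do("pile","w_tray0",up([(166,180),(377,230),(335,436),(132,392)],(170,20),4),"w_tray1",up([(192,181),(402,230),(353,438),(150,392)],(220,20),4),68,0)
for n in("w_tray0","w_tray1"):
    d=np.load(f"pics/{n}.npy");u,v=proj(C(n),[421,-359,68])[0].round().astype(int);print(unproj(C(n),u,v,np.median(d[v-6:v+7,u-6:u+7])))
for n in("w_rd0","w_rd1"):
    d=np.load(f"pics/{n}.npy");c=C(n);v,u=np.nonzero(d>0);p=unproj(c,u,v,d[v,u]);k=(abs(p[:,2]-150)<6)&(p[:,0]>500)&(p[:,1]>-120)&(p[:,1]<100);print(cv2.minAreaRect(p[k][:,:2].astype(np.float32)),np.median(p[k][:,2]))
    k=(abs(p[:,2]-10)<4)&(p[:,0]>500)&(p[:,0]<720)&(p[:,1]>-110)&(p[:,1]<100)
E
```

```text
readertop [[677.6, 17.8, 145.1], [667.4, -54.4, 148.2], [610.0, -46.2, 154.5], [621.3, 24.5, 149.1]]
w_rd0 [[676.1, 16.5], [667.1, -54.5], [609.3, -45.8], [622.6, 24.3]] ctr [643.8 -14.9] edges [54.1, 71.6, 58.4, 71.3] dir [-8.2, -97.2, 171.5, 79.3]
w_rd1 [[676.5, 17.5], [666.8, -54.1], [611.5, -46.7], [619.7, 24.5]] ctr [643.6 -14.7] edges [57.3, 72.3, 55.8, 71.7] dir [-6.9, -97.7, 172.4, 83.5]
foot [[597.7, 41.4, 9.8], [584.2, -55.7, 11.7]]
w_rd0 [[597.8, 40.9], [584.3, -55.7]] ctr [591.   -7.4] edges [97.5, 97.5] dir [82.1, -97.9]
w_rd1 [[597.4, 41.2], [584.0, -55.6]] ctr [590.7  -7.2] edges [97.8, 97.8] dir [82.1, -97.9]
ball [[522.7, -170.4, 91.5]]
w_rd0 [[523.0, -170.3]] ctr [ 523.  -170.3] edges [0.0] dir [0.0]
w_rd1 [[522.5, -170.2]] ctr [ 522.5 -170.2] edges [0.0] dir [0.0]
swbox [[595.3, -148.1, 7.1], [594.1, -197.7, 17.4], [526.4, -198.0, 19.9], [528.1, -146.6, 11.5]]
w_rd0 [[594.3, -145.8], [593.6, -196.0], [525.9, -196.9], [528.9, -144.9]] ctr [ 560.7 -170.9] edges [65.4, 50.2, 67.7, 52.1] dir [-0.8, -90.8, -179.3, 86.7]
w_rd1 [[594.8, -143.0], [594.1, -194.8], [527.8, -
[... 747 characters left out ...]
1.6], [373.9, -395.1, 75.8], [390.0, -320.0, 71.4]]
w_tray0 [[463.6, -334.8], [446.8, -410.4], [373.8, -395.0], [389.9, -319.4]] ctr [ 418.5 -364.9] edges [75.3, 77.4, 74.6, 77.3] dir [-11.8, -102.5, 168.1, 78.0]
w_tray1 [[463.5, -335.0], [447.0, -411.0], [373.2, -396.4], [390.0, -320.0]] ctr [ 418.4 -365.6] edges [74.9, 77.8, 75.2, 78.2] dir [-11.5, -102.2, 168.8, 77.6]
[ 420.6167177  -359.56917963   69.62065668]
[ 420.78224221 -359.28084917   69.49671351]
((644.4581909179688, -13.984153747558594), (75.98571014404297, 59.83112716674805), 81.520263671875) 149.60468217954755
((644.4237060546875, -13.797374725341797), (75.82149505615234, 59.84858322143555), 81.52408599853516) 149.6848503643829
```

The reader's window centre is about (614.7,−9.8,120) with yaw −8°. The ball is at (522.7,−170.3,91.5) and the pivot at about (561,−170). The tray centre is (418.7,−365.2) with yaw −12.2°. The pile top looks to be about 70 mm by depth. Now I'll switch the reader on.

```bash
cat >> h.py <<'E'
def go(x,y,z,yaw): ctrl.move_to([x,y,z],down(yaw))
def st(t=""):
    o=ctrl.get_obs();print(t,"clk",round(o["clock"],2),"p",o["ee_pos"].round(1),"F",o["ft_force"].round(1),"w",round(float(o["width"]),1),"q6",round(float(o["joints"][5]),1));return o
def reader(cams=("scene","side"),name=None):
    """reader top rectangle from depth"""
    for n in cams:
        c=ctrl.get_calibration(n);p_,d=ctrl.capture(n)
        if name: cv2.imwrite(f"pics/{name}_{n}.png",cv2.cvtColor(p_,cv2.COLOR_RGB2BGR))
        v,u=np.nonzero(d>0);p=unproj(c,u,v,d[v,u]);k=(abs(p[:,2]-150)<7)&(abs(p[:,0]-645)<110)&(abs(p[:,1]+14)<110)
        if k.sum()>30:print(n,k.sum(),np.median(p[k],0).round(1),cv2.minAreaRect(p[k][:,:2].astype(np.float32)))
        else: print(n,"few")
E
python3 - <<'E'
from h import *
ctrl.set_gripper(0);reader()
go(475,-170,200,-90);ctrl.line_to([475,-170,92]);st()
print(ctrl.line_to([568,-170,92],velocity=60,stop_force=25));st("pushed");ctrl.wait(.3)
ctrl.line_to([540,-170,92]);ctrl.line_to([540,-170,200]);
p=look((585,-130,80),-90,330);ctrl.move_to(p,down(-90));c,b,d=snap("wrist","w_on");crop(b,100,0,400,220,2.6,"w_onc");reader();st()
E
```

```text
scene 394 [649.6 -19.9 148.7] ((647.7362060546875, -17.66716766357422), (78.62598419189453, 60.69707107543945), 80.15522003173828)
side 243 [639.2  -4.7 149.9] ((640.7211303710938, -11.037273406982422), (77.1209945678711, 58.65562438964844), 80.78362274169922)
 clk 10.69 p [ 475.6 -170.1   92.7] F [ 0.7 -0.   0.1] w 0.7 q6 67.7
False
pushed clk 12.39 p [ 567.8 -170.    92. ] F [ 1.4 -0.6 -0.8] w 0.4 q6 71.1
scene 395 [649.3 -20.2 148.6] ((647.7599487304688, -16.422649383544922), (79.38837432861328, 58.486148834228516), 83.30069732666016)
side 243 [639.1  -4.9 150.1] ((640.6163940429688, -9.990154266357422), (75.39884185791016, 57.726139068603516), 81.17237091064453)
 clk 14.68 p [ 489.4 -130.6  328.2] F [-0.1  0.4  0.7] w 0.4 q6 72.4
```

View pics/w_onc.png

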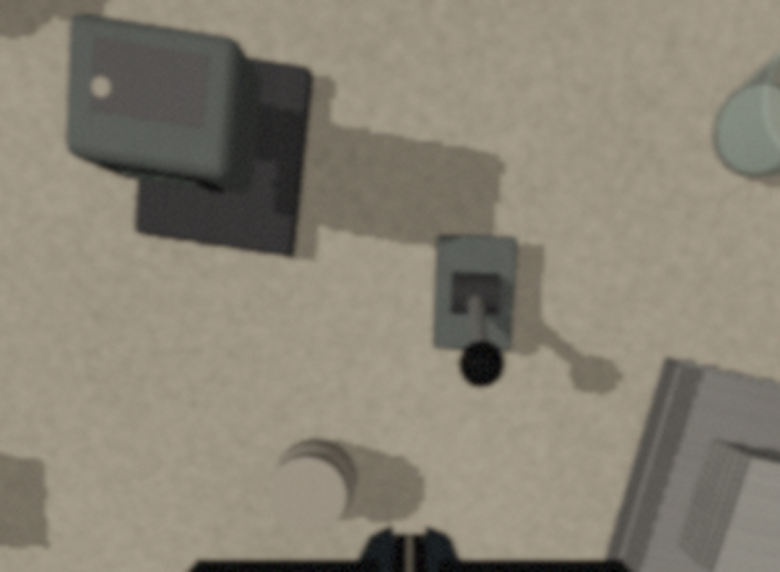

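The ball still leans to the −x side. I'll locate it and look from the scene camera to see why the push had no effect.

```bash
python3 - <<'E'
from h import *
print(onplane(C("w_on"),(482.5)/2.6-.5+100,362.5/2.6-.5,92.))
for n,bx in(("scene",(170,180,280,300)),("side",(230,140,330,220))):
    c,b,d=snap(n,n+"2");crop(b,*bx,6,n+"2c")
E
```

```text
[ 523.31856398 -170.25888897   92.        ]
```

View pics/scene2c.png

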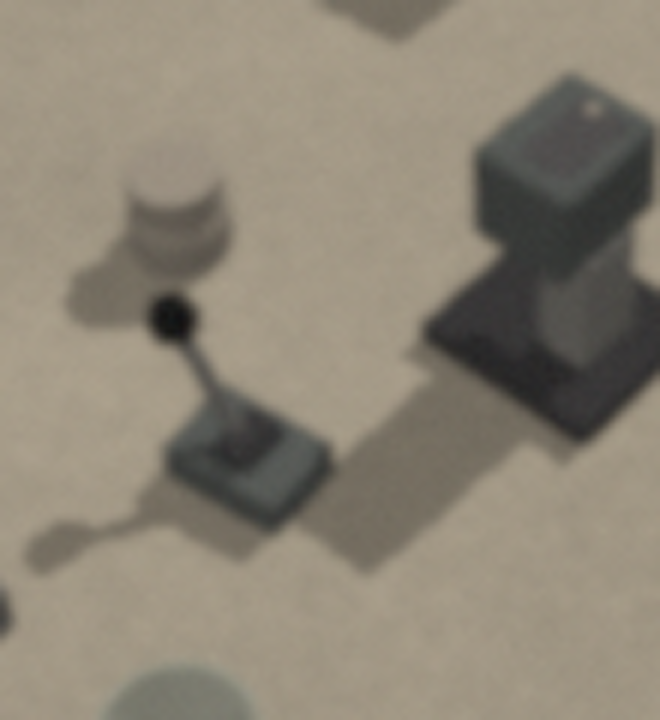

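```bash
python3 - <<'E'
from h import *
go(475,-170,200,-90);ctrl.line_to([475,-170,92]);
L=[]
for i,x in enumerate((475,505,540,568)):
    ctrl.line_to([x,-170,92],velocity=60);st()
    c,b,d=snap("scene",f"s3_{i}");L.append(cv2.resize(b[160:280,140:270],None,fx=3,fy=3,interpolation=cv2.INTER_CUBIC))
cv2.imwrite("pics/s3.png",np.vstack([np.hstack(L[:2]),np.hstack(L[2:])]))
E
```

```text
clk 16.5 p [ 475.4 -170.2   92.7] F [ 0.7 -0.3  0.7] w 0.6 q6 67.7
 clk 17.2 p [ 504.9 -169.9   91.8] F [-0.2 -0.9  0.4] w 0.1 q6 68.9
 clk 17.98 p [ 539.8 -169.9   91.8] F [-0.4 -0.4  0.5] w 0.3 q6 70.2
 clk 18.65 p [ 567.9 -169.9   91.8] F [-0.4  0.2  0.1] w 0.5 q6 71.1
```

View pics/s3.png

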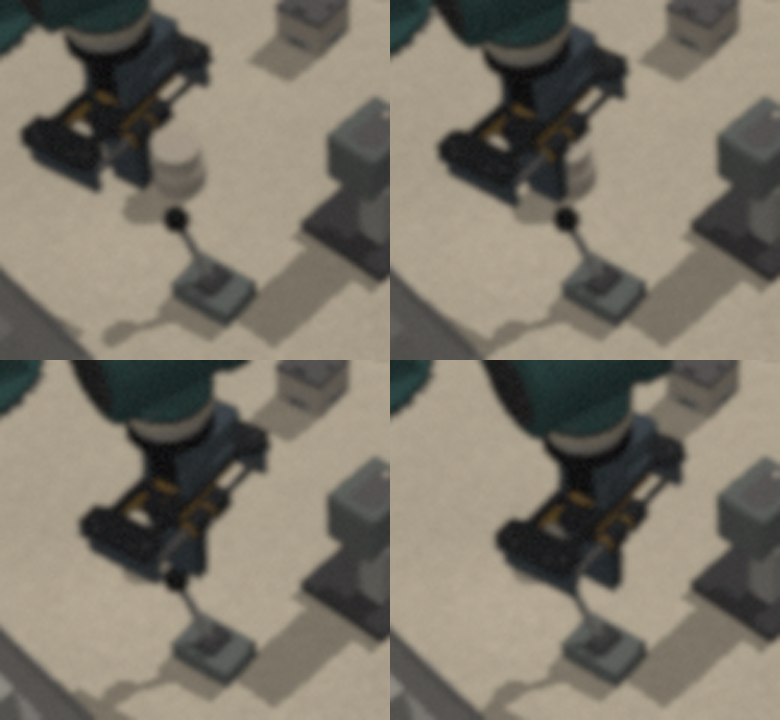

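```bash
python3 - <<'E'
from h import *
c=ctrl.get_calibration("scene")
o=st();print(o["orientation"],Rm(o["orientation"]).round(2))
b=cv2.imread("pics/s3_3.png");s=6
im=cv2.resize(b[190:290,160:270],None,fx=s,fy=s,interpolation=cv2.INTER_CUBIC)
p=o["ee_pos"]
for q,col in((p,(0,0,255)),(p+[0,0,-8],(0,255,0)),(p+[0,0,60],(255,0,0)),(np.array([522.7,-170.3,92]),(255,255,0)),(np.array([599,-170,92]),(0,255,255))):
    u=(proj(c,q)[0]-[160,190])*s;cv2.circle(im,(int(u[0]),int(u[1])),4,col,-1)
cv2.imwrite("pics/s3d.png",im)
c,b,d=snap("wrist","w3")
cc,b2,d=snap("side","side3");crop(b2,240,80,360,200,5,"side3c")
E
```

```text
clk 18.7 p [ 567.8 -169.9   91.9] F [ 0.9 -0.2  0.3] w 0.4 q6 71.1
[-104.95272968   89.97819908  165.05516736] [[-0.  1.  0.]
 [ 0.  0. -1.]
 [-1. -0. -0.]]
```

View pics/s3d.png

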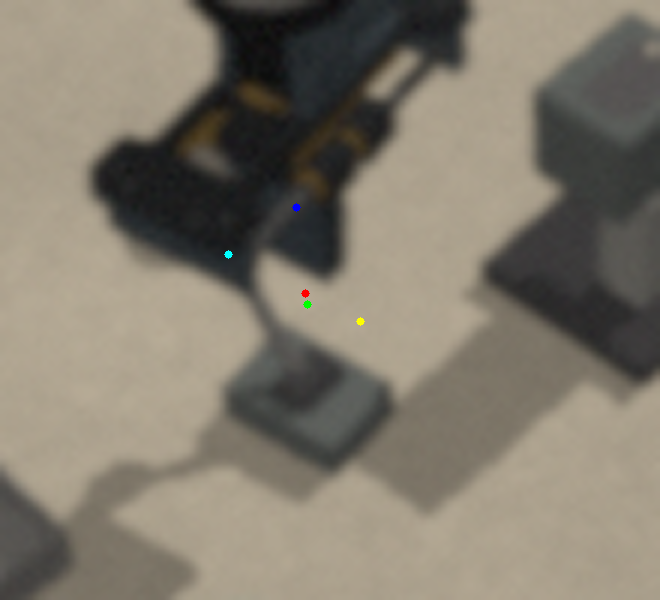

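View pics/side3c.png

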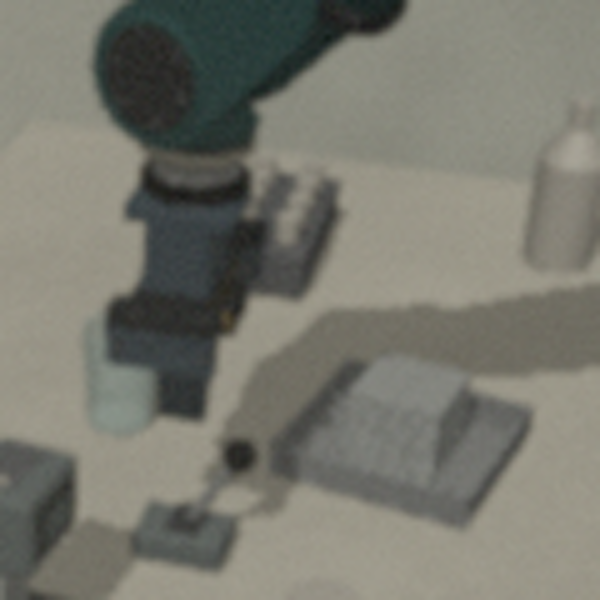

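View pics/w3.png

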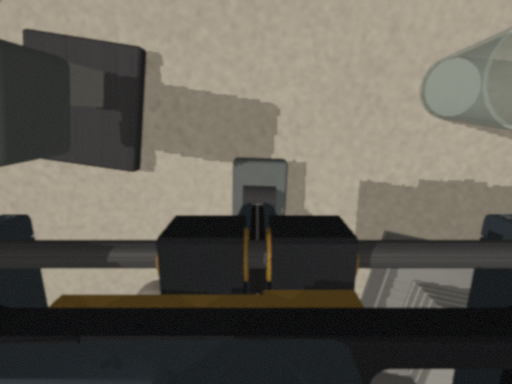

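```bash
python3 - <<'E'
from h import *
c=ctrl.get_calibration("side");
for z in(84,92,100,110,120,130): print(z,((proj(c,[568,-170,z])[0]-[240,80])*5).round(), ((proj(ctrl.get_calibration("scene"),[568,-170,z])[0]-[160,190])*6).round())
# depth of fingers
for n in("scene3","side3"):
    if n=="scene3": c=C("s3_3");d=np.load("pics/s3_3.npy")
    else: c=C("side3");d=np.load("pics/side3.npy")
    v,u=np.nonzero(d>0);p=unproj(c,u,v,d[v,u]);k=(abs(p[:,0]-568)<30)&(abs(p[:,1]+170)<60)&(p[:,2]>70)&(p[:,2]<260)
    q=p[k];
    for z0 in range(70,200,10):
        m=(q[:,2]>=z0)&(q[:,2]<z0+10)
        if m.any(): print(n,z0,m.sum(),q[m].min(0).round(),q[m].max(0).round())
E
```

```text
84 [174. 455.] [307. 305.]
92 [175. 446.] [306. 294.]
100 [175. 436.] [305. 283.]
110 [176. 425.] [303. 269.]
120 [177. 413.] [302. 255.]
130 [177. 401.] [300. 240.]
scene3 70 2 [ 539. -172.   71.] [ 541. -169.   73.]
scene3 110 4 [ 586. -175.  118.] [ 588. -164.  120.]
scene3 120 23 [ 558. -180.  121.] [ 588. -165.  130.]
scene3 130 29 [ 561. -181.  130.] [ 588. -163.  140.]
scene3 140 20 [ 566. -182.  141.] [ 589. -162.  149.]
scene3 150 26 [ 571. -183.  150.] [ 589. -159.  160.]
scene3 160 23 [ 560. -184.  160.] [ 591. -160.  170.]
scene3 170 9 [ 562. -186.  172.] [ 588. -178.  179.]
scene3 190 13 [ 550. -196.  192.] [ 586. -193.  200.]
side3 110 3 [ 556. -163.  119.] [ 564. -162.  120.]
side3 120 22 [ 547. -174.  120.] [ 579. -157.  130.]
side3 130 22 [ 546. -167.  130.] [ 579. -155.  140.]
side3 140 23 [ 547. -165.  141.] [ 580. -156.  150.]
side3 150 18 [ 546. -162.  150.] [ 580. -153.  159.]
side3 160 1 [ 564. -153.  161.] [ 564. -153.  161.]
```

The fingertips measure z≈119 with the TCP at 92, so they stand 27 mm behind the TCP, not 8 mm ahead as stated. I'll check whether that holds with the jaws open as well.

```bash
python3 - <<'E'
from h import *
ctrl.line_to([568,-170,220])
for w in(91,64,44):
    ctrl.set_gripper(w);o=st(w);P=o["ee_pos"]
    for n in("scene","side"):
        c,b,d=snap(n,f"{n}_g{w}");v,u=np.nonzero(d>0);p=unproj(c,u,v,d[v,u]);k=(abs(p[:,0]-568)<40)&(abs(p[:,1]+170)<75)&(p[:,2]>160)&(p[:,2]<420)
        q=p[k]-P; print(n,"lowest z rel",np.sort(q[:,2])[:12].round(1),"y ext of z<60",q[q[:,2]<60][:,1].min().round(),q[q[:,2]<60][:,1].max().round())
c,b,d=snap("side","side_x");crop(b,240,60,360,160,6,"side_xc")
E
```

```text
91 clk 21.19 p [ 568. -170.  220.] F [ 0.6 -0.6 -0.4] w 90.8 q6 71.1
scene lowest z rel [22.6 24.2 24.5 24.7 25.4 25.4 25.7 25.8 26.4 26.5 26.9 27.1] y ext of z<60 -58.0 54.0
side lowest z rel [26.6 26.8 27.2 28.1 28.9 29.  29.7 29.8 29.9 30.1 30.4 30.7] y ext of z<60 -53.0 60.0
64 clk 21.89 p [ 568. -170.  220.] F [-0.7 -0.1 -0.3] w 63.8 q6 71.1
scene lowest z rel [22.2 25.2 25.5 26.3 26.4 26.5 26.6 26.8 27.  27.6 28.  28.1] y ext of z<60 -44.0 41.0
side lowest z rel [26.9 27.5 27.8 28.1 28.1 28.2 28.6 29.1 29.7 29.8 30.5 30.6] y ext of z<60 -40.0 47.0
44 clk 22.5 p [ 568. -170.  220.] F [ 0.8  0.7 -0.5] w 43.9 q6 71.1
scene lowest z rel [24.6 24.6 25.4 26.3 26.4 26.4 26.7 27.2 27.4 27.5 27.6 28.1] y ext of z<60 -34.0 31.0
side lowest z rel [27.4 27.6 28.  28.1 28.6 28.7 28.7 29.4 29.7 30.1 30.6 30.7] y ext of z<60 -31.0 38.0
```

View pics/side_xc.png

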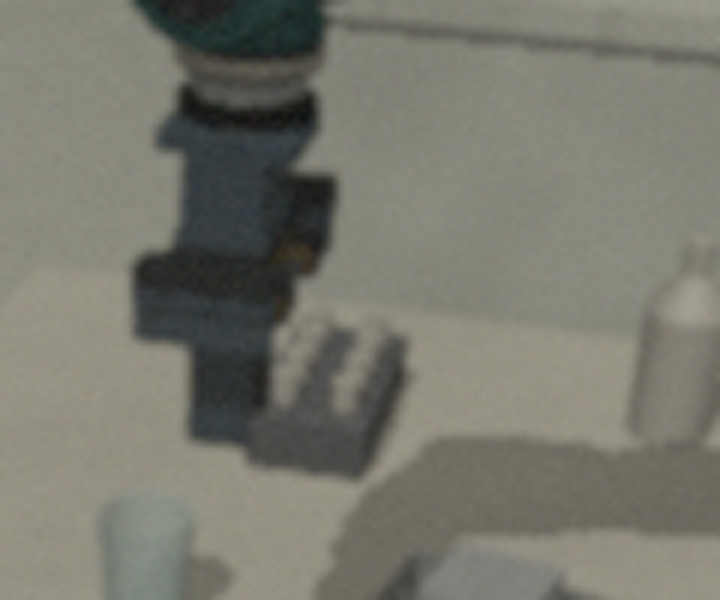

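The offset holds at all openings: the fingertips sit about 26 mm behind the reported TCP. I'll confirm by touching the bench at a free spot.

```bash
python3 - <<'E'
from h import *
ctrl.set_gripper(0)
go(500,80,100,-90);ctrl.line_to([500,80,25],velocity=100)
print(ctrl.line_to([500,80,-40],velocity=25,stop_force=4));o=st("touch")
ctrl.line_to([500,80,100]);st()
E
```

```text
True
touch clk 27.25 p [500.   80.  -26.2] F [-2.3 -0.4 12.3] w 0.7 q6 96.5
 clk 28.24 p [499.4  79.9  99.2] F [ 0.3  0.  -0.4] w 0.1 q6 96.5
```

Confirmed: tip z = TCP z + 26. Redoing the switch with that correction.

```bash
cat >> h.py <<'E'
OFF=26.2
def tip(x,y,z,yaw=None,v=150,sf=None):
    """straight line of the fingertip point"""
    return ctrl.line_to([x,y,z-OFF],None if yaw is None else down(yaw),velocity=v,stop_force=sf)
def gotip(x,y,z,yaw): ctrl.move_to([x,y,z-OFF],down(yaw))
E
python3 - <<'E'
from h import *
gotip(475,-170,160,-90);tip(475,-170,83)
print(tip(568,-170,83,v=60,sf=25));st("pushed");ctrl.wait(.3)
tip(540,-170,83);tip(540,-170,200)
p=look((585,-130,80),-90,330);ctrl.move_to(p,down(-90));c,b,d=snap("wrist","w_on2");crop(b,100,0,400,220,2.6,"w_on2c");reader();st()
E
```

```text
False
pushed clk 31.6 p [ 567.9 -170.    56.9] F [-0.2  0.1 -0.4] w 0.3 q6 71.1
scene 399 [649.7 -19.  148.7] ((647.9137573242188, -16.78173065185547), (74.78205871582031, 60.4644775390625), 81.74779510498047)
side 235 [639.5  -6.  150. ] ((640.3685913085938, -12.26175308227539), (74.60124206542969, 57.121788024902344), 82.19682312011719)
 clk 34.03 p [ 489.4 -130.6  327.8] F [-0.4 -0.5  0.5] w 0.6 q6 72.4
```

View pics/w_on2c.png

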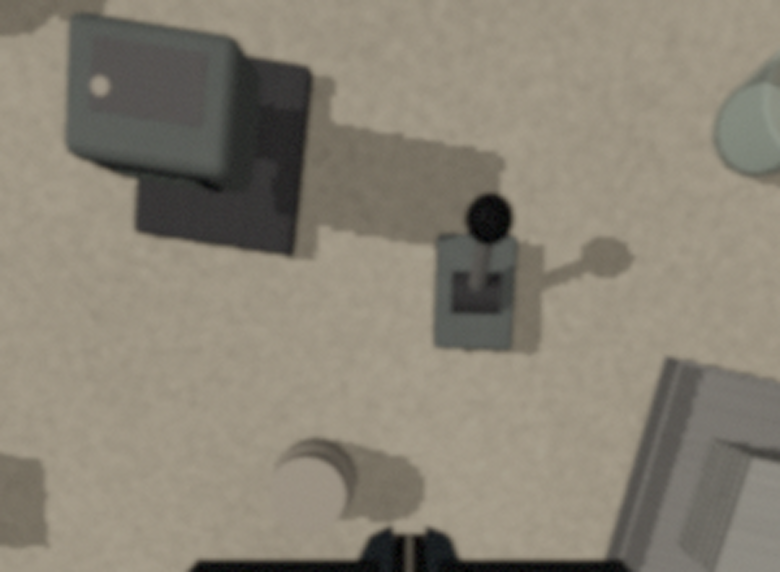

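The ball is now on the +x side, at crop (489,218). I'll check its angle, then grasp the large canister.

```bash
python3 - <<'E'
from h import *
q=onplane(C("w_on2"),489.5/2.6-.5+100,218.5/2.6-.5,93.);print(q,"joint~",.5+np.arcsin((q[0]-561)/80))
ctrl.set_gripper(91)
yaw=-92.4;x,y=427.7,206.3
gotip(x,y,140,yaw);tip(x,y,75,v=120);print(tip(x,y,31,v=60,sf=6));st()
ctrl.set_gripper(0);st("grip");tip(x,y,45,v=40);st("lift")
c,b,d=snap("scene","s4");crop(b,200,110,310,200,7,"s4c");cc,b,d=snap("wrist","w4")
E
```

```text
[ 598.11849839 -172.09374608   93.        ] joint~ 0.9824842097562412
False
 clk 38.5 p [427.8 206.4   4.9] F [ 0.2 -0.2  0. ] w 90.9 q6 115.3
grip clk 39.03 p [427.8 206.3   5. ] F [-0.7 -1.1  5.2] w 63.9 q6 115.3
lift clk 39.53 p [427.8 206.3  19. ] F [-0.4 -0.  -3.3] w 63.4 q6 115.3
```

View pics/s4c.png

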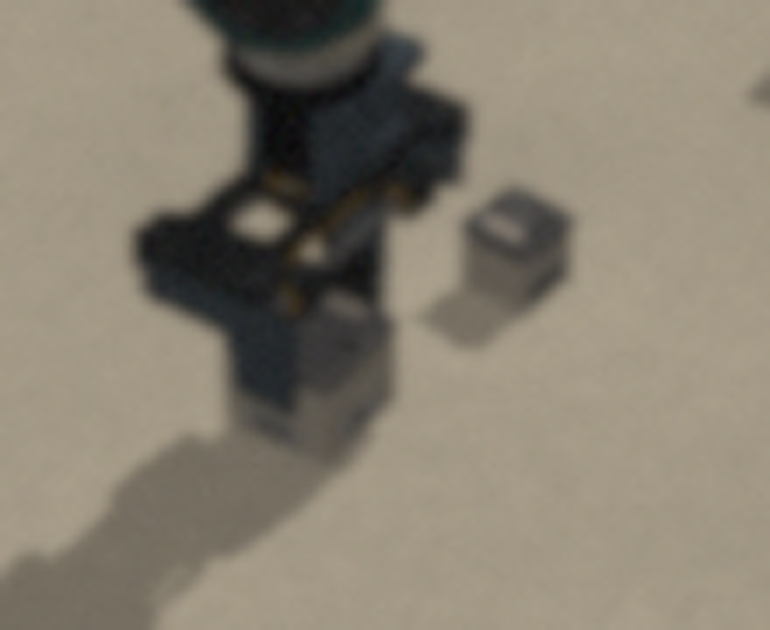

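View pics/w4.png

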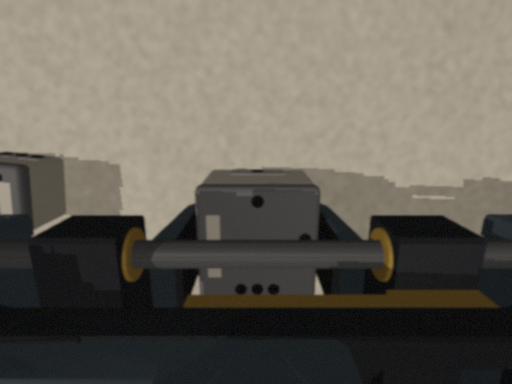

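The large canister is gripped at 63.4 mm and lifted clean. Next is the reading.

```bash
cat > read.py <<'E'
from h import *
def show(cx0,r,hw,htip,z0tip=139,WIN=(614.7,-9.8),tag="L",gap=40):
    """r reader yaw; WIN glass xy; tip height for reading; jaw yaw = canister yaw"""
    W=np.array(WIN);e=np.array([np.cos(np.radians(r)),np.sin(np.radians(r))])
    a=W-e*(gap+hw+70);c=W-e*(gap+hw)
    gotip(*a,z0tip+15,r-90);st("approach");cc,b,d=snap("wrist",tag+"_app")
    tip(*a,z0tip,v=80)
    for i,yw in enumerate((r-90,r,r+90)):
        if i: tip(*c,z0tip,yaw=yw,v=60) if 0 else gotip(*c,z0tip,yw)
        else: tip(*c,z0tip,v=100)
        ctrl.wait(.9);st(f"panel {i+1}");snap("scene",f"{tag}_p{i+1}s");snap("side",f"{tag}_p{i+1}d")
    tip(*a,z0tip,v=150)
E
python3 - <<'E'
from h import *
tip(427.7,206.3,190);reader(name="r5")
st()
E
```

```text
scene 426 [682.3 -48.9 148.9] ((681.14892578125, -45.57516860961914), (77.43814086914062, 60.329811096191406), 81.19732666015625)
side 225 [671.2 -33.4 149.9] ((673.0914916992188, -39.95343780517578), (77.98168182373047, 59.38861846923828), 81.56808471679688)
 clk 40.85 p [427.2 206.1 162.9] F [ 0.1  0.7 -3.3] w 63.8 q6 115.3
```

The reader has been knocked by about (+33,−29) mm. I'll re-measure with the wrist camera from two places.

```bash
cat >> h.py <<'E'
def wreader(name,spots,yaw=-90):
    for k,(x,y,z) in enumerate(spots):
        gotip(x,y,z,yaw);ctrl.wait(.15);c,b,d=snap("wrist",f"{name}{k}");v,u=np.nonzero(d>0);p=unproj(c,u,v,d[v,u])
        m=(abs(p[:,2]-150)<6)&(abs(p[:,0]-665)<100)&(abs(p[:,1]+30)<110)&(v<200)
        if m.sum()>50: print(k,m.sum(),cv2.minAreaRect(p[m][:,:2].astype(np.float32)),np.median(p[m][:,2]))
E
python3 - <<'E'
from h import *
wreader("w6_",[(500,0,300),(500,-70,300)]);st()
a=[cv2.imread(f"pics/w6_{k}.png")[:250] for k in(0,1)];cv2.imwrite("pics/w6.png",np.vstack(a))
E
```

```text
0 2386 ((658.3560791015625, -41.34921646118164), (78.53526306152344, 30.980236053466797), 89.6620864868164) 149.44069614608745
1 2445 ((658.844970703125, -41.988338470458984), (31.629499435424805, 78.28621673583984), 0.16844676434993744) 149.4259401545413
 clk 42.6 p [500.  -69.1 273.7] F [ 0.7 -0.8 -3.5] w 64.2 q6 79.4
```

View pics/w6.png

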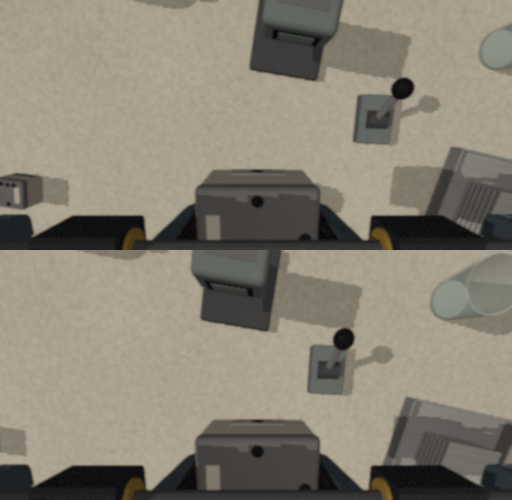

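```bash
python3 - <<'E'
from h import *
wreader("w7_",[(570,-70,310),(570,0,310)]);st()
for k in(0,1): crop(cv2.imread(f"pics/w7_{k}.png"),170,0,350,150,4.4,f"w7c{k}")
E
```

```text
0 4231 ((677.228515625, -43.30348587036133), (75.75030517578125, 59.77553939819336), 80.85578155517578) 149.64571255222648
1 4217 ((677.225341796875, -43.18021774291992), (75.75723266601562, 59.83213424682617), 80.89231872558594) 149.67852284405598
 clk 43.77 p [569.9  -0.7 283.8] F [-0.7 -0.5 -3.2] w 63.8 q6 87.6
```

View pics/w7c0.png

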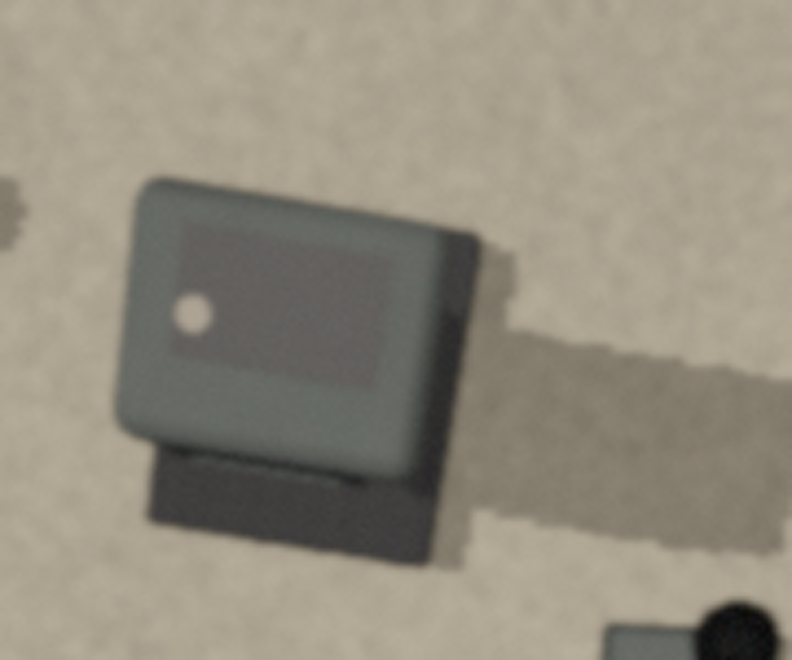

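View pics/w7c1.png

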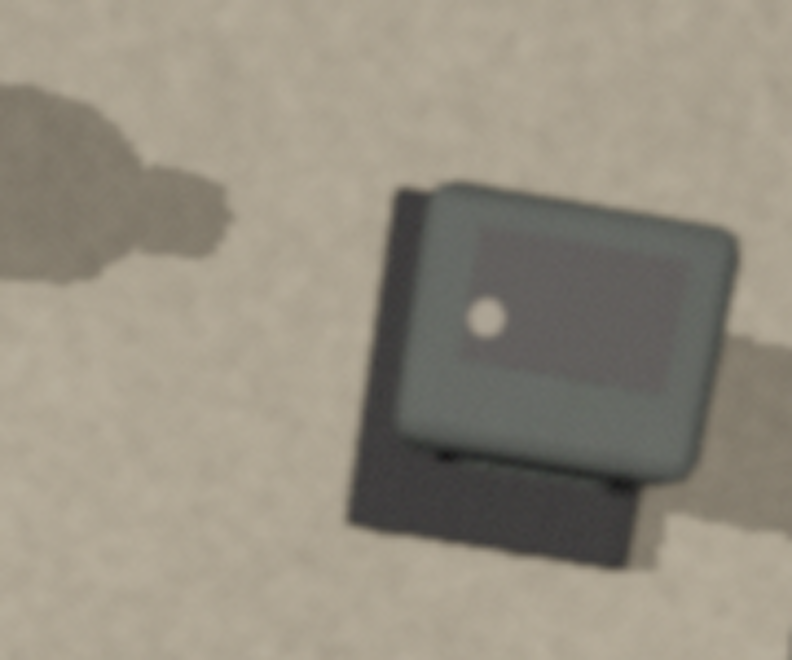

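The reader now stands at (677.2,−43.2) with yaw about −8.8°, so the window is at (647.6,−38.6). The lever still leans on. Showing the three panels.

```bash
python3 - <<'E'
from read import *
show(None,-8.8,32,None,139,(647.6,-38.6),"L")
L=[cv2.resize(cv2.imread(f"pics/L_p{i}{c}.png")[y0:y0+110,x0:x0+110],None,fx=2.3,fy=2.3,interpolation=cv2.INTER_CUBIC) for c,x0,y0 in(("s",220,150),("d",200,120)) for i in(1,2,3)]
cv2.imwrite("pics/L_all.png",np.vstack([np.hstack(L[:3]),np.hstack(L[3:])]))
reader()
E
```

```text
approach clk 44.48 p [508.9 -17.2 129.1] F [ 0.8 -0.1 -2.8] w 63.8 q6 94.2
panel 1 clk 46.62 p [576.4 -27.6 112.8] F [ 0.3  0.  -3.3] w 63.9 q6 93.7
panel 2 clk 49.02 p [576.5 -27.6 112.8] F [ 0.2  0.2 -3.5] w 63.9 q6 3.7
panel 3 clk 51.42 p [576.5 -27.6 112.8] F [ 1.1 -0.2 -2.7] w 63.8 q6 -86.3
scene 482 [679.1 -45.8 148.8] ((624.0494384765625, -36.664493560791016), (76.49498748779297, 175.32066345214844), 80.44902801513672)
side 232 [670.5 -33.  149.8] ((618.1178588867188, -26.94019317626953), (74.18023681640625, 178.17201232910156), 77.36605834960938)
```

View pics/L_all.png

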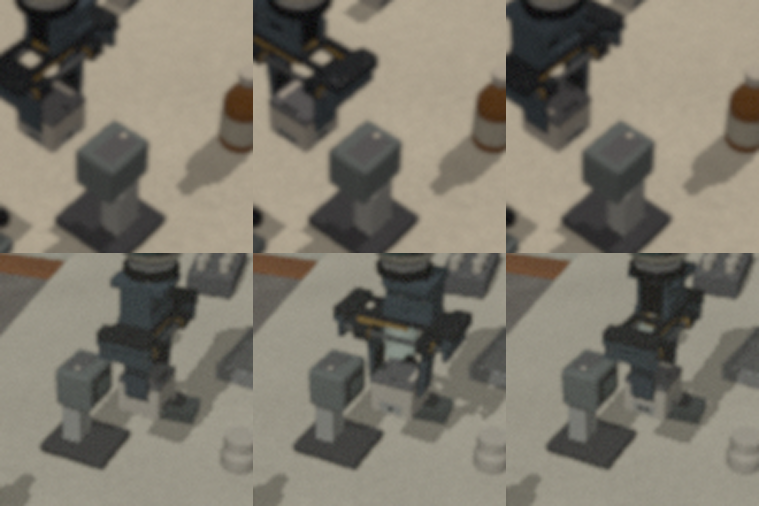

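All three panels of the large canister were shown squarely and in order. Now I'll place it on the pile, feeling for the top.

```bash
python3 - <<'E'
from h import *
X,Y,T=418.6,-365.2,77.8
o=ctrl.get_obs();p=o["ee_pos"];tip(p[0],p[1],190)
gotip(X,Y,170,T);tip(X,Y,115,v=80);ctrl.wait(.2);st("above")
print(tip(X,Y,70,v=15,sf=4));o=st("touch");ctrl.wait(.3);o=st();print("pile top est",o["ee_pos"][2]+26.2-31)
E
```

```text
above clk 55.12 p [ 418.8 -365.4   89.3] F [-0.2 -0.5 -3.3] w 64.1 q6 -121.3
True
touch clk 56.41 p [ 418.7 -365.2   74.6] F [ 0.6 -0.   3.8] w 63.5 q6 -121.3
 clk 56.71 p [ 418.7 -365.2   74.6] F [ 0.6 -0.3  5.5] w 63.9 q6 -121.3
pile top est 69.76249278418767
```

It made contact with the pile top at 69.8 mm, which matches the depth reading of 69.6. Releasing.

```bash
python3 - <<'E'
from h import *
X,Y,T=418.6,-365.2,77.8
ctrl.set_gripper(91);st("open");tip(X,Y,175,v=100)
p=look((X,Y,126),-90,330)
ctrl.move_to(p,down(-90));ctrl.wait(.1);c,b,d=snap("wrist","w8");st()
v,u=np.nonzero(d>0);q=unproj(c,u,v,d[v,u]);m=(abs(q[:,2]-126)<6)&(abs(q[:,0]-X)<60)&(abs(q[:,1]-Y)<60)
print(m.sum(),cv2.minAreaRect(q[m][:,:2].astype(np.float32)),np.median(q[m][:,2]))
crop(b,170,20,340,160,4,"w8c");reader(name="r8")
E
```

```text
open clk 57.31 p [ 418.  -364.7   74. ] F [ 0.2 -0.2 -0.4] w 90.8 q6 -121.3
 clk 60.73 p [ 326.2 -365.7  329.8] F [-0.4 -0.1 -1.1] w 90.7 q6 39.0
2623 ((417.8903503417969, -363.99200439453125), (64.79199981689453, 64.99748992919922), 77.64993286132812) 125.55124675730991
scene 434 [682.5 -49.5 148.8] ((680.7705078125, -46.83401107788086), (75.97023010253906, 60.2230224609375), 80.32820892333984)
side 230 [671.5 -33.4 149.9] ((672.8731079101562, -39.927467346191406), (79.64472961425781, 58.960716247558594), 82.5421142578125)
```

View pics/w8c.png

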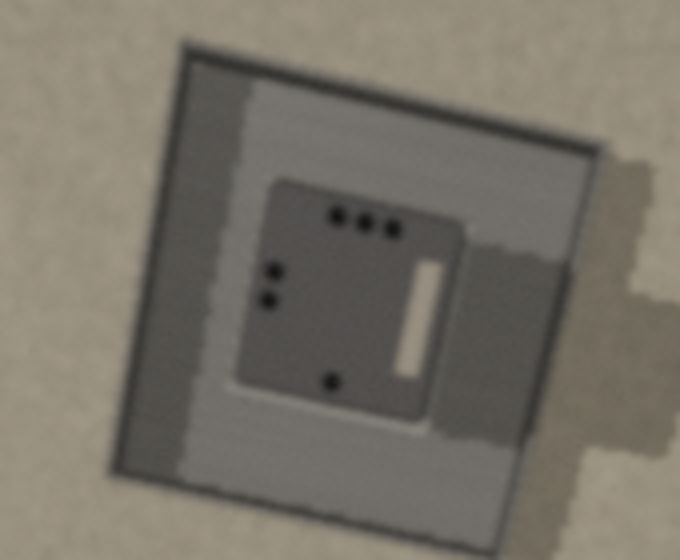

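View pics/r8_scene.png

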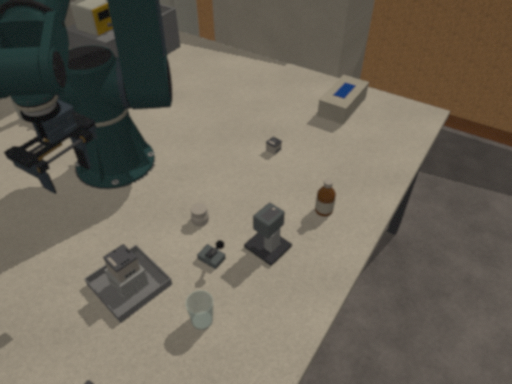

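The large canister sits square on the pile, centred at (417.9,−364.0), and the lever is still on. No medium canister is anywhere in view. Now the small one.

```bash
python3 - <<'E'
from h import *
x,y,yaw=453.3,368.5,82.5
gotip(x,y,140,yaw);
tip(x,y,70,v=120);print(tip(x,y,23.5,v=60,sf=6));st()
ctrl.set_gripper(0);st("grip");tip(x,y,40,v=40);st("lift")
c,b,d=snap("scene","s9");crop(b,220,90,330,180,7,"s9c")
tip(x,y,200)
wreader("w9_",[(570,-60,310),(570,-10,310)]);reader();st()
E
```

```text
False
 clk 65.22 p [453.5 368.6  -2.5] F [1.  0.5 0.3] w 91.0 q6 -45.7
grip clk 66.0 p [453.3 368.5  -2.7] F [-1.1  0.5 -0. ] w 43.8 q6 -45.7
lift clk 66.57 p [453.3 368.5  14. ] F [-0.5 -0.4 -1.6] w 43.6 q6 -45.7
0 4205 ((677.2349243164062, -43.34371566772461), (75.69121551513672, 59.77587890625), 80.6828842163086) 149.66447266787844
1 4204 ((677.2091674804688, -43.085899353027344), (75.56410217285156, 59.86753845214844), 80.9567642211914) 149.68527208636698
scene 433 [682.4 -49.1 148.6] ((681.559814453125, -46.54736328125), (79.0225830078125, 61.506492614746094), 80.03035736083984)
side 224 [670.7 -34.9 150. ] ((672.8572387695312, -39.833587646484375), (78.46363067626953, 58.725250244140625), 82.36125183105469)
 clk 70.57 p [570.  -10.6 283.8] F [ 0.   0.2 -1.2] w 44.0 q6 86.6
```

View pics/s9c.png

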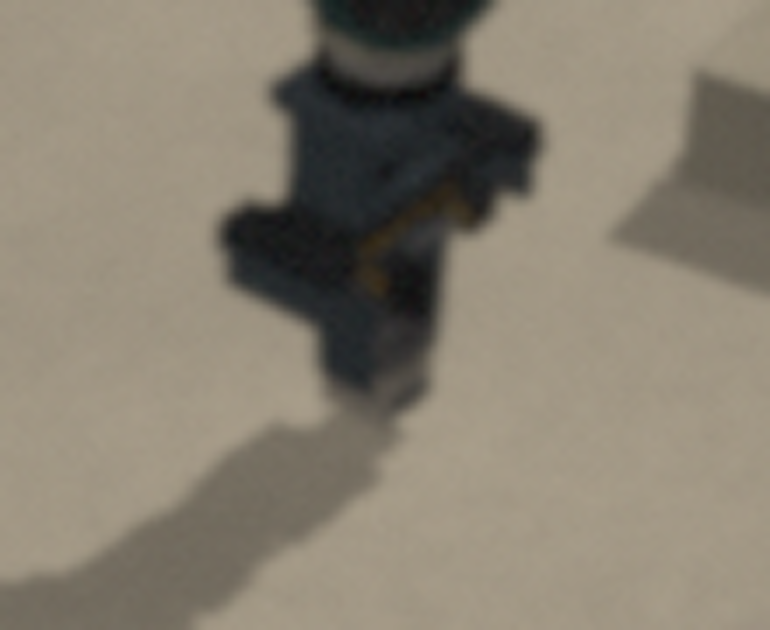

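View pics/w9_0.png

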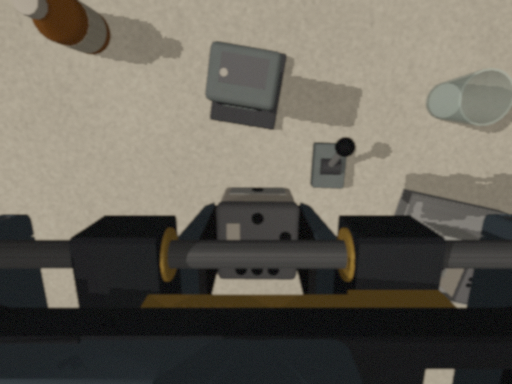

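The small canister is held with its one-dot side forward at yaw −90, and the reader hasn't moved. Reading it next.

```bash
python3 - <<'E'
from read import *
show(None,-8.8,22,None,131.5,(647.6,-38.6),"S")
L=[cv2.resize(cv2.imread(f"pics/S_p{i}{c}.png")[y0:y0+110,x0:x0+110],None,fx=2.3,fy=2.3,interpolation=cv2.INTER_CUBIC) for c,x0,y0 in(("s",220,150),("d",200,120)) for i in(1,2,3)]
cv2.imwrite("pics/S_all.png",np.vstack([np.hstack(L[:3]),np.hstack(L[3:])]))
X,Y,T=417.9,-364.2,77.8
p=ctrl.get_obs()["ee_pos"];tip(p[0],p[1],240)
gotip(X,Y,220,T);tip(X,Y,164,v=80);ctrl.wait(.2);st("above")
print(tip(X,Y,128,v=15,sf=4));st("touch");ctrl.wait(.3);o=st();print("top est",o["ee_pos"][2]+26.2-23.5)
E
```

```text
approach clk 71.29 p [518.7 -18.6 121.6] F [-0.2 -0.8 -2.9] w 44.0 q6 94.1
panel 1 clk 73.43 p [586.3 -29.1 105.3] F [-0.4  0.3 -2.1] w 43.8 q6 93.7
panel 2 clk 75.83 p [586.3 -29.1 105.3] F [ 0.1  0.5 -1.7] w 44.0 q6 3.7
panel 3 clk 78.23 p [586.3 -29.1 105.3] F [ 0.6  0.5 -2.1] w 43.6 q6 -86.3
above clk 82.22 p [ 418.1 -364.4  138.3] F [-0.4 -0.3 -1.8] w 43.8 q6 -121.3
True
touch clk 83.41 p [ 418.1 -364.3  122.9] F [-0.2  0.8  3.5] w 44.1 q6 -121.3
 clk 83.71 p [ 418.  -364.3  122.9] F [ 1.  -0.3  6.3] w 44.2 q6 -121.3
top est 125.60622528946249
```

View pics/S_all.png

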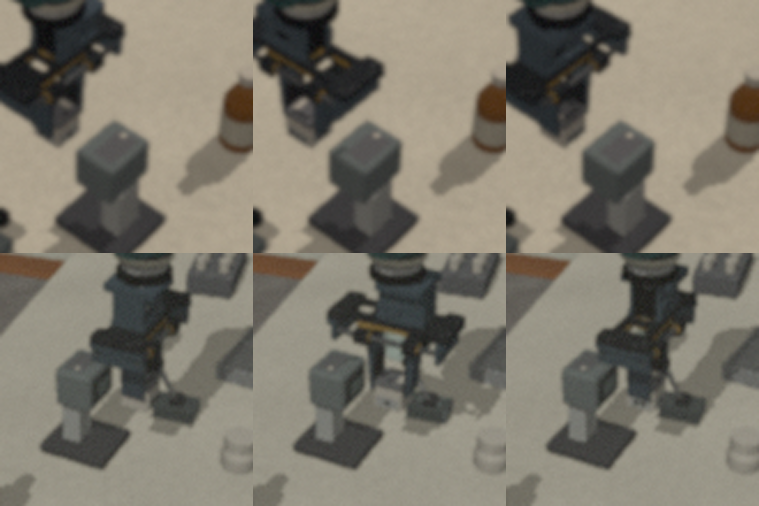

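The small canister touches at 125.6 mm, which is pile plus 56 mm as expected. I'll release it, check it, then switch off.

```bash
python3 - <<'E'
from h import *
X,Y=417.9,-364.2
ctrl.set_gripper(75);st("open");tip(X,Y,230,v=100)
p=look((X,Y,160),-90,345);ctrl.move_to(p,down(-90));ctrl.wait(.1);c,b,d=snap("wrist","w10")
v,u=np.nonzero(d>0);q=unproj(c,u,v,d[v,u])
for h in(126,170):
    m=(abs(q[:,2]-h)<6)&(abs(q[:,0]-X)<60)&(abs(q[:,1]-Y)<60);print(h,m.sum(),cv2.minAreaRect(q[m][:,:2].astype(np.float32)),np.median(q[m][:,2]))
crop(b,150,0,350,160,4,"w10c")
ctrl.set_gripper(0)
gotip(645,-171,190,0);tip(645,-171,83,v=120);st()
print(tip(553,-171,83,v=60,sf=25));st("pushed");ctrl.wait(.2)
tip(580,-171,83);tip(580,-171,200)
p=look((560,-130,80),-90,330);ctrl.move_to(p,down(-90));ctrl.wait(.1);c,b,d=snap("wrist","w11");crop(b,100,0,400,220,2.6,"w11c");reader(name="r11");st()
E
```

```text
open clk 84.36 p [ 417.5 -363.8  122.5] F [-0.5 -0.7 -1. ] w 74.7 q6 -121.3
126 971 ((417.73785400390625, -364.03253173828125), (64.77532196044922, 64.70187377929688), 77.6907730102539) 125.41747374595906
170 1449 ((417.7819519042969, -363.22491455078125), (44.87407302856445, 44.781394958496094), 77.39765167236328) 169.60487754719344
 clk 91.59 p [ 645.6 -171.2   57.6] F [ 0.8  0.3 -0.6] w 0.3 q6 -16.8
False
pushed clk 93.28 p [ 553.2 -171.    56.8] F [ 0.4  0.6 -0.9] w 0.7 q6 -19.5
scene 422 [681.7 -49.7 148.6] ((680.0857543945312, -45.93850326538086), (75.9541015625, 58.694679260253906), 80.11225891113281)
side 221 [671.9 -35.5 149.7] ((674.155517578125, -40.898277282714844), (76.11360168457031, 60.22379684448242), 80.13656616210938)
 clk 96.39 p [ 464.8 -130.5  329.7] F [-0.2 -0.5 -0.6] w 0.7 q6 71.5
```

View pics/w10c.png

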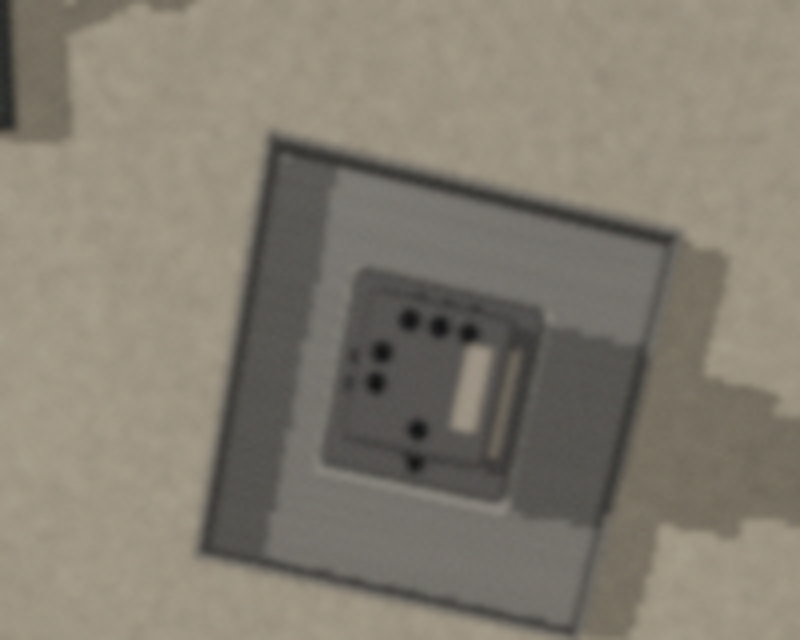

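View pics/w11c.png

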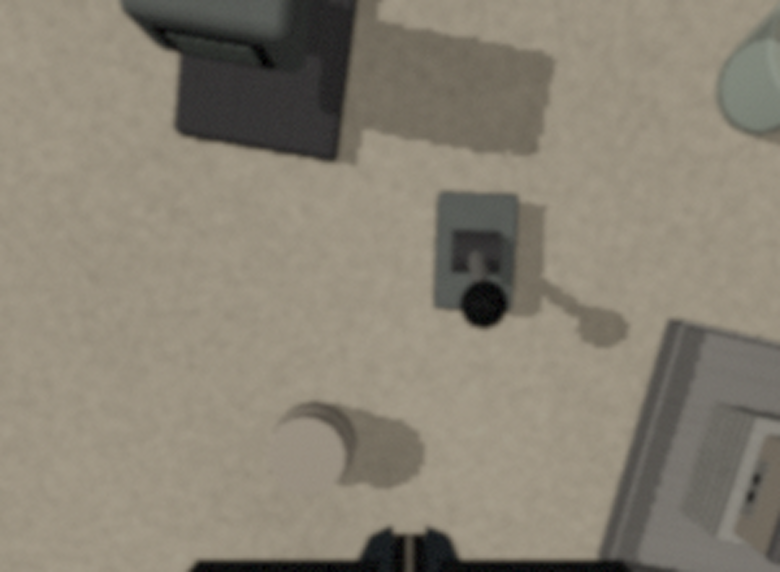

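View pics/r11_side.png

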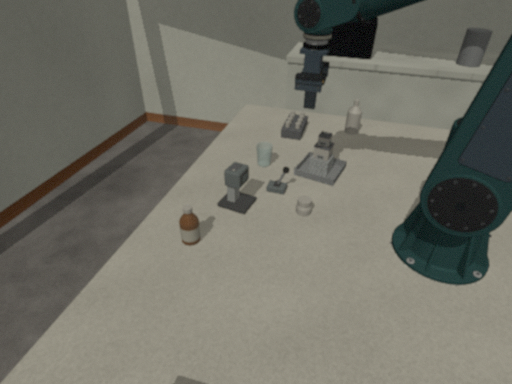

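View pics/r11_scene.png

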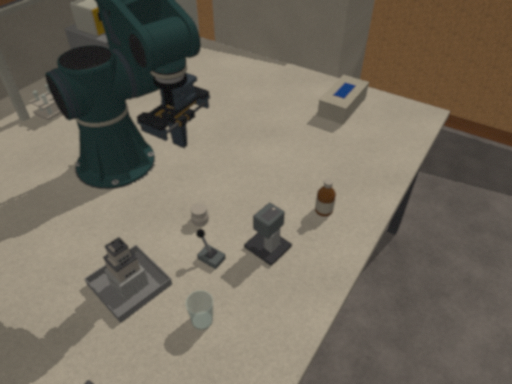

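The stack is centred: large at (417.7,−364.0), small at (417.8,−363.2) with its top at 169.6 mm. I'll check the lever angle and push a little more if needed before handing in.

```bash
python3 - <<'E'
from h import *
q=onplane(C("w11"),484.5/2.6-.5+100,303.5/2.6-.5,93.);print(q,"joint~",.5+np.arcsin((q[0]-561)/80))
E
```

```text
[ 530.13891632 -170.57106504   93.        ] joint~ 0.10396471598259543
```

The joint is at about 0.10, which is off (limit 0.2). I'll nudge it a few mm further for margin.

```bash
python3 - <<'E'
from h import *
gotip(590,-171,190,0);tip(590,-171,83,v=120)
print(tip(547,-171,83,v=50,sf=15));st("pushed");ctrl.wait(.2)
tip(580,-171,83);tip(580,-171,200)
p=look((560,-130,80),-90,330);ctrl.move_to(p,down(-90));ctrl.wait(.1);c,b,d=snap("wrist","w12");crop(b,100,0,400,220,2.6,"w12c")
g=b.max(2)[70:150,250:330];m=(g<28).astype(np.uint8);n,l,s,ce=cv2.connectedComponentsWithStats(m);i=1+s[1:,4].argmax();u,v=ce[i]+[250,70];q=onplane(c,u,v,92.);print(s[i],q,"joint~",.5+np.arcsin(max(-1,(q[0]-561)/80)));st()
E
```

```text
False
pushed clk 99.84 p [ 547.2 -171.1   56.9] F [-1.2  0.6  0.8] w 0.4 q6 -19.7
[ 29  43  14  16 180] [ 524.02077715 -170.10149823   92.        ] joint~ 0.019480073138507248
 clk 102.89 p [ 464.8 -130.6  329.5] F [-0.6 -0.1 -0. ] w 0.6 q6 71.5
```

View pics/w12c.png

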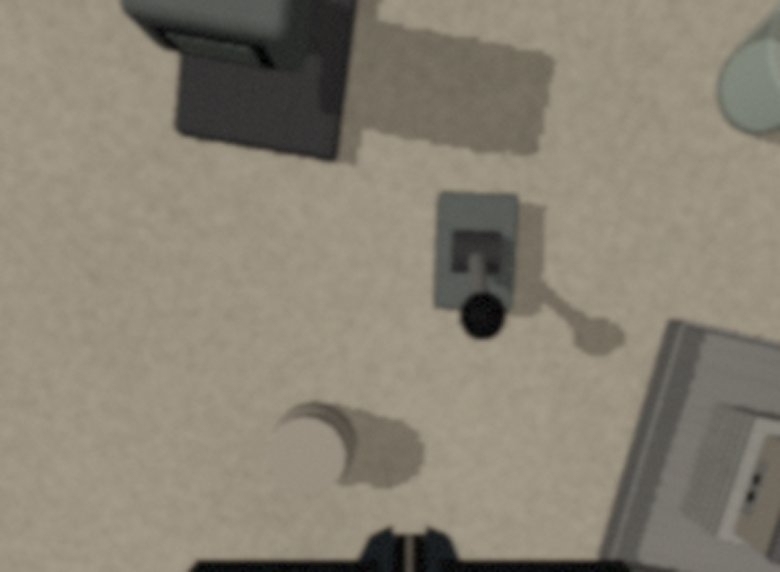

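The lever is at off (about 0.02 rad), the arm is clear and the stack stands.

```bash
python3 -c "
from station import ctrl
ctrl.close_job();print(ctrl.get_obs()['clock'])"
```

```text
the job is handed in; nothing more can be done
the job is handed in; nothing more can be done
```

The job is done and handed in at about 103 s. I switched the reader on, then showed each canister's one-, two- and three-dot panels to the window in order, about 0.9 s each. The large canister went first, then the small; no camera view showed a medium one. Both are stacked on the plates, and the reader is off again.

**Last checks:**
- **Large canister:** centred at (417.7, −364.0) against the tray middle at about (418.7, −365.2). It touched down with the pile top at 69.8 mm; camera depth had given 69.6 mm.
- **Small canister:** centred at (417.8, −363.2), square with the large one, top at 169.6 mm. It touched down at 125.6 mm, as expected.
- **Switch lever:** measured at about 0.98 rad when on and about 0.02 rad at the end.
- **Bystanders:** I never went near the flask, beaker or jar, and they look unmoved in the last pictures. I did not measure their positions again.

**What disagreed or went wrong:**
- **Fingertip position:** the fingertips sit 26 mm behind the reported TCP, not 8 mm ahead as the text says. Because of that the first push on the switch (repeated once to see why) passed over the ball. A bench touch gave the offset, which I used from then on.
- **Reader moved:** it was knocked about 44 mm aside before the first reading. I measured it again before the large canister's reading and checked it before the small one's.
- **Switching off:** the first push left the lever at about 0.10 rad, so I pushed it a little further.

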